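# Open the bolted two-leaf test box and set up the accelerometers

## Task

Open the plywood vibration test box for the next run: undo the wing latch and swing the active leaf (the left one) upright, withdraw the flush bolt this uncovers on the right-hand leaf, then swing that leaf upright too. Then stand every accelerometer from the mat on a target of its own in the box, centred, upright and with its side connector pointing along the target's mark, set down without dropping. Leave both leaves standing open for the leads to be plugged in, and leave the screwdriver, tape and wax tin where they are.

Things in the scene. Friction and masses are not known exactly. Their poses are not given: they have to be found in the camera images.
- box: Plywood box, 340 by 340 mm; origin under its centre, on the bench; x away from the robot, y left. Sides 80 mm, end boards (at +x and -x, 15 mm thick) 100 mm high. Flat steel mounting plate inside, 310 by 310, top 22 mm up. Lid: two 15 mm leaves on the sides, top faces 95 mm up, meeting on the centre line; hinge lines along x at y = +170 (active leaf) and -170 (passive leaf), 80 mm up.
- active (a joint): Angle of the active (left) leaf, rad: 0 shut, 1.57 upright, 1.75 stop. 168 mm wide, swings up and out to the left. Stays where left; about 6 N at its bar opens it, once unlatched. A cover strip on its free edge, top 20 mm above its face, reaches 33 mm past that edge over the passive leaf and hides the flush bolt.
- active_bar (a point): Centre of the active leaf's pull bar: round steel bar 10 mm thick, 100 mm long, parallel to the hinge, bar centre 45 mm above the leaf's top face and 142 mm from the hinge line.
- latch (a joint): Angle of the quarter-turn wing latch on the active leaf, rad: near 0 latched (its tongue under the passive leaf); grows as it is turned clockwise seen from above; lets go from about 1.0, stop at 1.57. Turns with 0.06 Nm, stays where left.
- latch_grip (a point): Where to grip the latch, on its axis: 26 mm above the leaf's top face. The wing is 12 mm thick, 48 mm long and spans 10 to 36 mm above the leaf; its length lies along this frame's y, its thickness along x.
- bolt (a joint): Travel of the passive leaf's flush bolt, m: near 0 shot into the front end board, holding the passive leaf down; clear of it from 0.014, stop at 0.022. Slides along the box's +x (away from the robot) with about 3 N, stays where left.
- bolt_knob (a point): Centre of the flush bolt's brass thumb knob, 12 mm thick and 13 mm tall, standing up from the passive leaf's top face (this point is 6.5 mm above that face), 13 mm in from the leaf's free edge. Reachable only with the active leaf open.
- passive (a joint): Angle of the passive (right) leaf, rad: 0 shut, 1.57 upright, 1.75 stop. 168 mm wide, swings up and out to the right. Stays where left; about 6 N at its bar opens it, once the bolt is withdrawn.
- passive_bar (a point): Centre of the passive leaf's pull bar: like the other, bar centre 45 mm above the leaf's top face, but 128 mm from the hinge line.
- target1: Stick-on target on the mounting plate in the box: white foil disc 68 mm across, 0.4 mm thick, with a short cross line and a long black mark line from its centre out along a tab to 57 mm. Origin: centre of the disc, on the plate; x along the mark, z up. Hidden while the lid is shut. The four lie about 110 mm apart; some may stay empty.
- target2: Stick-on target on the mounting plate in the box: white foil disc 68 mm across, 0.4 mm thick, with a short cross line and a long black mark line from its centre out along a tab to 57 mm. Origin: centre of the disc, on the plate; x along the mark, z up. Hidden while the lid is shut. The four lie about 110 mm apart; some may stay empty.
- target3: Stick-on target on the mounting plate in the box: white foil disc 68 mm across, 0.4 mm thick, with a short cross line and a long black mark line from its centre out along a tab to 57 mm. Origin: centre of the disc, on the plate; x along the mark, z up. Hidden while the lid is shut. The four lie about 110 mm apart; some may stay empty.
- target4: Stick-on target on the mounting plate in the box: white foil disc 68 mm across, 0.4 mm thick, with a short cross line and a long black mark line from its centre out along a tab to 57 mm. Origin: centre of the disc, on the plate; x along the mark, z up. Hidden while the lid is shut. The four lie about 110 mm apart; some may stay empty.
- acc1_mid (a point): Accelerometer (absent in some runs): upright steel cylinder 42 mm across on a base flange 48 mm across and 8 mm high, 48 mm tall in all, 0.22 kg; at first stands on the rubber mat (3 mm thick) at the robot's right. This point: its centre, half-way up (24 mm above its underside). x points along its side connector, z up.
- acc1_plug (a point): Tip of the same accelerometer's only side connector: brass stub 12 mm thick sticking out 15 mm from the body, tip 36 mm from the axis and 30 mm above the underside.
- acc2_mid (a point): Accelerometer (absent in some runs): upright steel cylinder 42 mm across on a base flange 48 mm across and 8 mm high, 48 mm tall in all, 0.22 kg; at first stands on the rubber mat (3 mm thick) at the robot's right. This point: its centre, half-way up (24 mm above its underside). x points along its side connector, z up.
- acc2_plug (a point): Tip of the same accelerometer's only side connector: brass stub 12 mm thick sticking out 15 mm from the body, tip 36 mm from the axis and 30 mm above the underside.
- acc3_mid (a point): Accelerometer (absent in some runs): upright steel cylinder 42 mm across on a base flange 48 mm across and 8 mm high, 48 mm tall in all, 0.22 kg; at first stands on the rubber mat (3 mm thick) at the robot's right. This point: its centre, half-way up (24 mm above its underside). x points along its side connector, z up.
- acc3_plug (a point): Tip of the same accelerometer's only side connector: brass stub 12 mm thick sticking out 15 mm from the body, tip 36 mm from the axis and 30 mm above the underside.
- acc4_mid (a point): Accelerometer (absent in some runs): upright steel cylinder 42 mm across on a base flange 48 mm across and 8 mm high, 48 mm tall in all, 0.22 kg; at first stands on the rubber mat (3 mm thick) at the robot's right. This point: its centre, half-way up (24 mm above its underside). x points along its side connector, z up.
- acc4_plug (a point): Tip of the same accelerometer's only side connector: brass stub 12 mm thick sticking out 15 mm from the body, tip 36 mm from the axis and 30 mm above the underside.
- screwdriver: Bystander: screwdriver lying on the bench in front of the box, origin under its middle. Leave alone.
- tape: Bystander: roll of black tape, 84 mm across and 19 mm high, lying to the right of the box, origin at the centre of its underside. Leave alone.
- waxtin: Bystander: small closed tin of mounting wax, 54 mm across and 35 mm high, origin at the centre of its underside. Leave alone.
There are look-alikes about, which are no part of the job. What is shaped like the part that bears acc1_mid but pink or red is not meant.

How it is judged:
By the outcome, as a careful person would: the job done as asked, in the order asked, and still so for the second after the job is handed in, with the robot touching nothing.
Of acc1, acc2, acc3, acc4 only 2 to 4 are there at a start; the rules pass over those that are not, and their reading is None.
At some moment in a run one of acc1, acc2, acc3, acc4 may be knocked a few centimetres aside while the robot is not near it.
It also fails if it takes over 210 s, if anything falls off the work surface, if the arm or the gripper's body presses on something with over 40 N, if the wrist force passes 120 N, or if a joint passes its speed limit or range.

## Robot

A 6-joint arm with a two-finger parallel gripper is mounted at the origin on the work surface. World frame = base frame: x ahead of the robot, y to its left, z up, the work surface at z = 0. Lengths are in m, angles in rad, forces in N, time in s.
With the tool pointing down it reaches from about 0.35 to 0.775 m from the base axis. Payload 5.5 kg.
Tool frame: the origin (TCP) lies at the very end of the fingers, on their centre line; the grasp point (between the pads) lies 19 mm behind it (env.grip_point_offset is the distance from the TCP to the grasp point, in m); z points along the fingers, y is the line along which they close (so a half turn about z gives the same grasp; the last joint's range is limited). The gripper opens to 85 mm and grips with 20 to 120 N. Pads are 22 mm wide; open, the fingers measure 114 mm over their backs; the gripper's body (76 mm by 85 mm) begins 54 mm behind the grasp point. The pads swing forward as they close: fully open they stand 13 mm farther back than shut.
Start: joints at [1.034, 0.313, 0.046, 1.304, 0, 1.431], TCP at [0.222, 0.53, 0.2] pointing down, gripper open.
Joint ranges: [-2.76, 2.76], [-0.86, 1.69], [-1.03, 1.26], [-2.2, 2.34], [-1.47, 1.5], [-3.14, 3.14]. Speed limits (rad/s): [2.57, 2.57, 3.14, 3.14, 3.14, 3.14].

## Interface

Orientations are given as a unit quaternion [w, x, y, z].
In Python, from workcell import sensors, imaging, workorder, env gives the robot as it stands.
- The arm moves only by the shell command python3 -m handwheel 'ROWS' [FORCE]. ROWS is JSON, a list of rows, each a list of 5 numbers: the shift along the tool's x, y, z in mm, then the turn about the tool's z in rad, then the opening, from 0 (shut) to 1 (fully open). A call has 1 to 8 rows; each row is the pose to reach, as a shift and turn from the pose commanded when the call began, along the tool's axes at that moment; what a row does not reach only later rows make up. A row lasts 1/10 s, in which the tool goes at most 50 mm and 8.59 degrees, less where a joint would pass 70% of its speed; a pose out of reach is approached as far as the arm can. A call with a gripper value outside its range is refused whole. The fingers move at their own pace and stop on an object; FORCE is the grip in N (left out, the last holds). Time passes only in rows, so rows that repeat a pose let the fingers close. It gives the time, the measured TCP pose, the force, the opening and the grip force at its end, in the units of the state.
- sensors.get_state(): the state, without advancing time (a new reading comes with each control period).
- imaging.read_camera(name): name is "side" or "top" or "wrist"; returns a dict with "color" (420x560x3 uint8, blue, green, red), "z_map" (420x560 float32, m along the optical axis (not along the pixel's ray), 0 where there is no reading), "fx", "fy", "cx", "cy" (pixels), "k1" (the pictures are not rectified: a ray, as slopes to the right and down, at radius r is drawn at 1 + k1 r^2 times it, then the intrinsics apply), "xyz" and "rotation" of the camera in the world. Camera axes: x right, y down, z forward; pixel columns grow to the right and rows downward; lengths in m; the calibration is good to about 2 mm. A picture is of the moment at which its call begins.
- workorder.hand_in(): hands the job in; it is judged then, once.
The state is a dict: "clock": time; "joint_pos": joint angles; "qvel": joint speeds; "tau": joint torques, N m; "tcp_pos": TCP position; "orientation": TCP orientation; "wrist_force": force on the tool from outside, world axes, zero at the start; "ft_torque": the same for the moment, N m; "finger_gap": finger opening in m; "grip_force": force on a finger pad.
Only numpy, scipy, OpenCV 4.12 (cv2) and the standard library are available. Lean on these libraries where they do the work, as an engineer would, in place of code of your own. Each camera call takes 0.05 s, during which the arm holds its last target. There are 200 camera calls.

## Working session

There is one attempt and no reset: what is moved stays moved. The work goes in short steps, Python scripts to look and compute and a shell command to move; the robot and the scene stay as the last step left them, time stands still between calls to the robot, and variables do not carry over. Pictures are saved under pics/ and viewed, at most 14 in all, crops included, and the job is handed in when it is done.

```bash
ls; mkdir -p pics; cat > h.py <<'E'
import numpy as np, cv2
from workcell import sensors, imaging, workorder, env
from scipy.spatial.transform import Rotation as R
def cam(n,save=None):
    c=imaging.read_camera(n)
    if save: cv2.imwrite('pics/'+save,c['color'])
    np.savez('/tmp/%s.npz'%n,**c); return c
def load(n): 
    d=np.load('/tmp/%s.npz'%n); return {k:d[k] for k in d}
def rot(c):
    r=np.array(c['rotation'],float)
    return r if r.shape==(3,3) else R.from_quat(r[[1,2,3,0]]).as_matrix()
def ray(c,u,v):
    K=np.array([[c['fx'],0,c['cx']],[0,c['fy'],c['cy']],[0,0,1]],float)
    p=np.array([(u-K[0,2])/K[0,0],(v-K[1,2])/K[1,1]]);q=p.copy()
    for _ in range(20): q=p/(1+float(c['k1'])*(q@q))
    return np.array([q[0],q[1],1.])
def atz(c,u,v,z):
    d=rot(c)@ray(c,u,v);o=np.array(c['xyz']);return o+d*(z-o[2])/d[2]
def atd(c,u,v):
    z=np.median(c['z_map'][int(v)-1:int(v)+2,int(u)-1:int(u)+2]);return np.array(c['xyz'])+rot(c)@ray(c,u,v)*z
def cloud(c):
    v,u=np.mgrid[0:420,0:560]
    p=np.stack([(u-c['cx'])/c['fx'],(v-c['cy'])/c['fy']],-1);q=p.copy()
    for _ in range(20): q=p/(1+float(c['k1'])*(q**2).sum(-1,keepdims=True))
    d=np.concatenate([q,np.ones((420,560,1))],-1)*c['z_map'][...,None]
    return d@rot(c).T+np.array(c['xyz'])
def toolrel(dw): # world shift -> tool mm
    s=sensors.get_state();q=np.array(s['orientation']);return R.from_quat(q[[1,2,3,0]]).inv().apply(dw)*1000
E
python3 - <<'E'
from h import *
s=sensors.get_state();print({k:np.round(v,3) for k,v in s.items()})
a=cam('top','top1.png');b=cam('side','side1.png')
cam('wrist')
for c in(a,b): print(c['xyz'],c['rotation'],c['fx'],c['k1'])
cv2.imwrite('pics/top1b.png',cv2.resize(a['color'],(800,600),interpolation=cv2.INTER_CUBIC))
E
```

```text
pics
{'clock': np.float64(0.0), 'joint_pos': array([1.034, 0.314, 0.045, 1.304, 0.   , 1.431]), 'qvel': array([-0.   ,  0.001, -0.   ,  0.   ,  0.   ,  0.001]), 'tau': array([-0.0000e+00, -4.8063e+01,  2.9853e+01,  1.9000e-02,  0.0000e+00,
       -0.0000e+00]), 'tcp_pos': array([0.222, 0.53 , 0.199]), 'orientation': array([-0.   ,  0.197,  0.98 , -0.001]), 'wrist_force': array([ 0.171,  0.314, -0.178]), 'ft_torque': array([-0.012, -0.006, -0.023]), 'grip_force': np.float64(0.0), 'finger_gap': np.float64(0.085)}
[ 0.41437448 -0.07239124  0.98230155] [-0.04826599  0.70703903 -0.7014557   0.07567103] 396.4038237436648 -0.007052473591276324
[ 0.0044359  -0.73963054  0.90927692] [-0.38014837  0.86019534 -0.30986303  0.1397716 ] 497.45294407628353 -0.177038022993701
```

View pics/top1b.png

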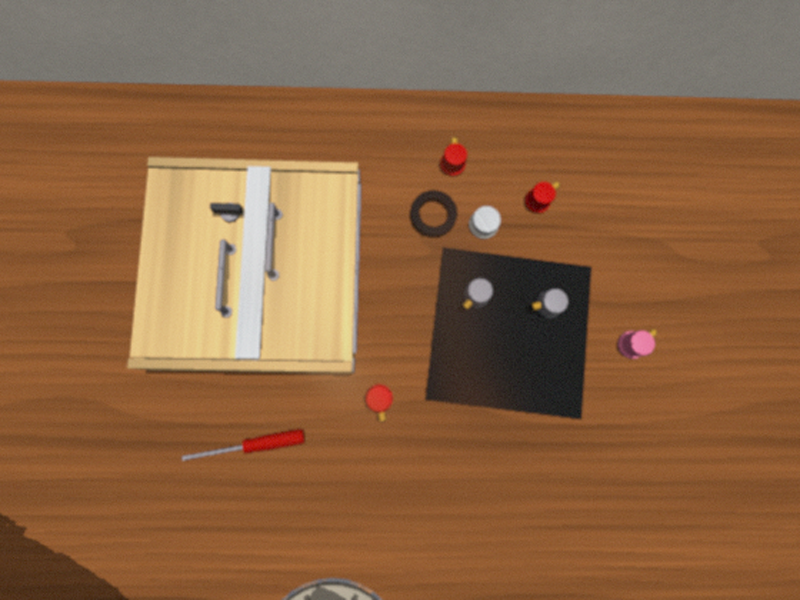

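View pics/side1.png

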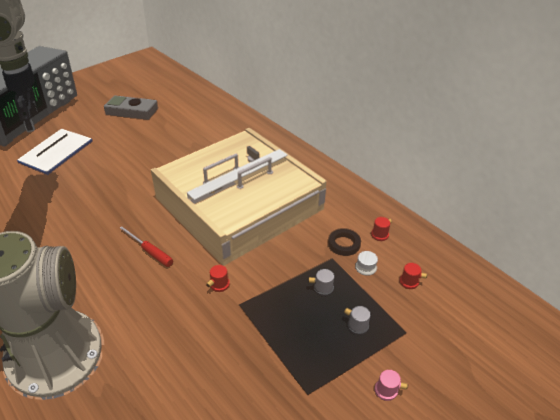

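The picture shows two grey accelerometers on the mat, at (480,291) and (555,302) in top1b. Possible mix-ups are the red ones at (455,155), (543,195) and (379,398), the pink one at (640,343), and the white wax tin at (486,220). I choose the two grey ones. The latch is at (227,209), the active bar at (223,277) and the passive bar at (271,240).

```bash
python3 - <<'E'
from h import *
c=load('top');k=1/1.42857
f=lambda u,v,z:np.round(atz(c,(u+.5)*k-.5,(v+.5)*k-.5,z),4)
print('corners',[f(*p,.1) for p in((150,158),(358,163),(130,368),(352,372))])
P=cloud(c)
for n,p in dict(latch=(227,209),ab=(223,277),pb=(271,240),a1=(480,291),a2=(555,302)).items():
  print(n,np.round(atd(c,p[0]*k,p[1]*k),3))
# bars: points z 0.13..0.15
m=(P[...,2]>.128)&(P[...,2]<.155)&(P[...,0]>.35)&(P[...,1]>-.1)
nl,l,st,ce=cv2.connectedComponentsWithStats(m.astype(np.uint8))
for i in range(1,nl):
  if st[i,4]>8:
    q=P[l==i];_,_,w=np.linalg.svd(q[:,:2]-q[:,:2].mean(0),full_matrices=0);t=(q[:,:2]-q[:,:2].mean(0))@w[0]
    print('z.13+',st[i],(q[:,:2].mean(0)+w[0]*(t.max()+t.min())/2).round(3),np.median(q[:,2]).round(3),np.degrees(np.arctan2(w[0][1],w[0][0])).round(1),np.ptp(t).round(3))
# acc
for z0,z1 in((.04,.06),):
  m=(P[...,2]>z0)&(P[...,2]<z1)&(P[...,1]<-.1)
  nl,l,st,ce=cv2.connectedComponentsWithStats(m.astype(np.uint8))
  for i in range(1,nl):
    if st[i,4]>40: q=P[l==i];print('acc',ce[i]/k,st[i,4],q.mean(0).round(3),q.min(0).round(3),q.max(0).round(3))
im=c['color']
A=cv2.resize(im[100:270,85:260],(800,777),interpolation=cv2.INTER_CUBIC)[:600]
B=cv2.resize(im[185:230,310:405],(800,379),interpolation=cv2.INTER_CUBIC)
cv2.imwrite('pics/cropA.png',cv2.resize(im[105:260,85:260],(677,600),interpolation=cv2.INTER_CUBIC));cv2.imwrite('pics/cropB.png',B)
E
```

```text
corners [array([0.7825, 0.3036, 0.1   ]), array([ 0.7806, -0.0336,  0.1   ]), array([0.4444, 0.3062, 0.1   ]), array([ 0.4405, -0.0305,  0.1   ])]
latch [0.688 0.166 0.129]
ab [0.578 0.162 0.142]
pb [0.636 0.093 0.145]
a1 [ 0.578 -0.24   0.05 ]
a2 [ 0.56  -0.367  0.05 ]
z.13+ [147 142  22   6 100] [0.692 0.169] 0.13 -92.6 0.047
z.13+ [186 142   8  50 237] [0.641 0.095] 0.144 179.5 0.109
z.13+ [151 168  10  51 247] [0.582 0.166] 0.144 179.4 0.108
acc [454.26494858 154.63762464] 211 [ 0.821 -0.2    0.047] [ 0.801 -0.221  0.04 ] [ 0.844 -0.18   0.052]
acc [542.75317412 192.96037588] 221 [ 0.753 -0.355  0.047] [ 0.734 -0.376  0.04 ] [ 0.775 -0.336  0.053]
acc [478.52910904 290.93814301] 239 [ 0.578 -0.238  0.05 ] [ 0.558 -0.258  0.04 ] [ 0.599 -0.218  0.055]
acc [552.91969952 301.48564229] 249 [ 0.561 -0.364  0.05 ] [ 0.542 -0.386  0.04 ] [ 0.581 -0.331  0.057]
acc [640.74268098 342.99036549] 246 [ 0.493 -0.511  0.048] [ 0.473 -0.532  0.04 ] [ 0.513 -0.492  0.052]
```

View pics/cropA.png

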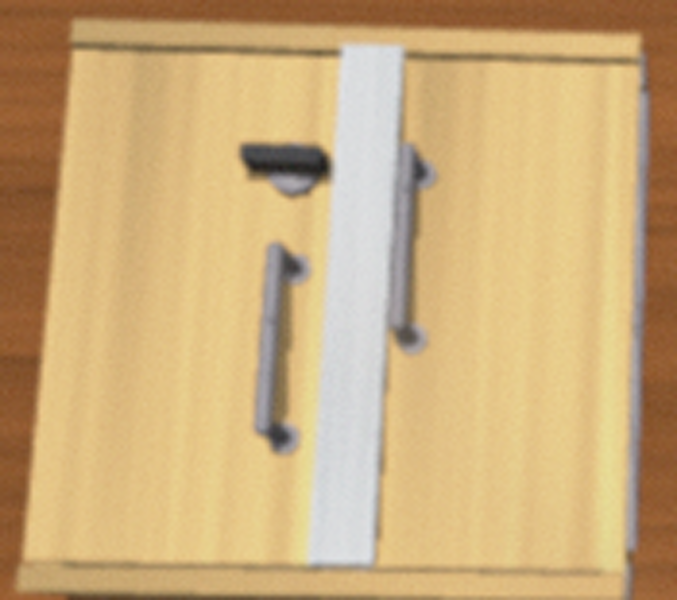

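View pics/cropB.png

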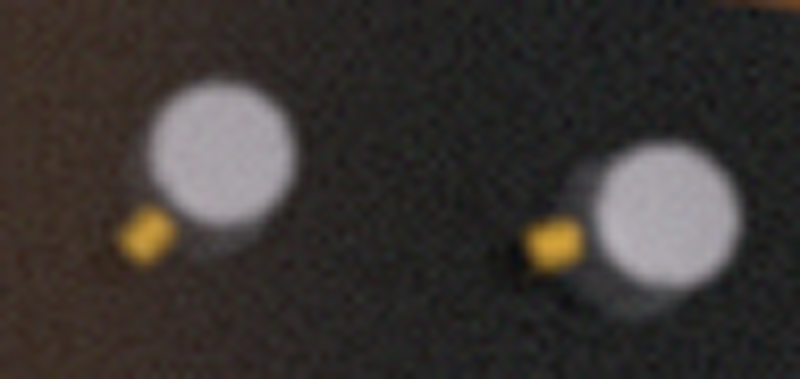

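The crops confirm the layout. The latch wing lies across the leaf beside the strip. The two grey accelerometers have plugs at the lower left, at cropB (147,237) and (555,245). Next I move to hover above the latch.

```bash
cat >> h.py <<'E'
def go(pos,yaw=None): # print tool shift mm, turn to put tool y at heading yaw(deg)
    s=sensors.get_state();M=R.from_quat(np.array(s['orientation'])[[1,2,3,0]]).as_matrix()
    y=np.degrees(np.arctan2(M[1,1],M[0,1]));sh=toolrel(np.array(pos)-s['tcp_pos'])
    t=None
    if yaw is not None:
        t=-np.radians(yaw-y);t=[round(float(t+k),3) for k in(-2*np.pi,-np.pi,0,np.pi,2*np.pi) if abs(t+k)<3.6]
    print('shift',sh.round(1),'turn',t,'| yaw now',y.round(1),'j6',np.round(s['joint_pos'][5],2),'tcp',np.round(s['tcp_pos'],4),'gap',round(float(s['finger_gap']),4),'tilt',np.round(M[:,2],3),'F',np.round(s['wrist_force'],1),'t',s['clock'])
E
python3 -c "
from h import *
go([.692,.169,.25],180)
c=load('top');print(atz(c,171.5,142,.115),atz(c,189,142,.115))"
```

```text
shift [-573.  -151.4  -50.6] turn [-1.968, 1.174] | yaw now 67.3 j6 1.43 tcp [0.222  0.53   0.1993] gap 0.0854 tilt [-0.001 -0.001 -1.   ] F [ 1.4  0.2 -0.3] t 0.15
[0.70368845 0.14260136 0.115     ] [0.70436317 0.10334231 0.115     ]
```

```bash
python3 -m handwheel '[[-573,-151,-51,-1.968,0.5],[-573,-151,-51,-1.968,0.5],[-573,-151,-51,-1.968,0.5],[-573,-151,-51,-1.968,0.5],[-573,-151,-51,-1.968,0.5],[-573,-151,-51,-1.968,0.5],[-573,-151,-51,-1.968,0.5],[-573,-151,-51,-1.968,0.5]]' 30; python3 -c "
from h import *
go([.692,.169,.25],180)"
```

```text
clock: 0.95
tcp_pos: [0.5193, 0.3026, 0.232]
orientation: [-0.0, -0.358, 0.934, 0.0]
wrist_force: [1.4, 0.5, 0.8]
finger_gap: 0.0427
grip_force: 0.0
shift [ -39.3 -214.8  -18. ] turn [-0.84, 2.302] | yaw now 131.9 j6 -0.34 tcp [0.5193 0.3026 0.232 ] gap 0.0427 tilt [-0.  0. -1.] F [1.4 0.5 0.8] t 0.95
```

```bash
python3 -m handwheel '[[-39,-215,-18,-0.84,0.5],[-39,-215,-18,-0.84,0.5],[-39,-215,-18,-0.84,0.5],[-39,-215,-18,-0.84,0.5],[-39,-215,-18,-0.84,0.5],[-39,-215,-18,-0.84,0.5],[-39,-215,-18,-0.84,0.5],[-39,-215,-18,-0.84,0.5]]' >/dev/null; python3 - <<'E'
from h import *
go([.692,.169,.117],180)
c=cam('wrist','w1.png')
P=cloud(c);m=(P[...,2]>.122)&(P[...,2]<.137)&(abs(P[...,0]-.692)<.04)&(abs(P[...,1]-.169)<.04)
q=P[m];print(len(q),q.mean(0),q.min(0),q.max(0))
if len(q)>20: print(cv2.minAreaRect((q[:,:2]*1000).astype(np.float32)))
print(c['xyz'])
E
```

```text
shift [ 1.000e-01 -2.400e+00  1.326e+02] turn [-3.149, -0.008, 3.134] | yaw now 179.6 j6 -1.44 tcp [0.6897 0.1691 0.2496] gap 0.0424 tilt [-0.001  0.    -1.   ] F [-0.9  0.6  0.5] t 1.75
640 [0.69574261 0.16795961 0.1309267 ] [0.68992022 0.14556771 0.12203153] [0.70165621 0.19401608 0.13314582]
((695.6347045898438, 169.8023681640625), (48.39603805541992, 11.306265830993652), 88.89762115478516)
[0.68966105 0.0940938  0.42414281]
```

View pics/w1.png

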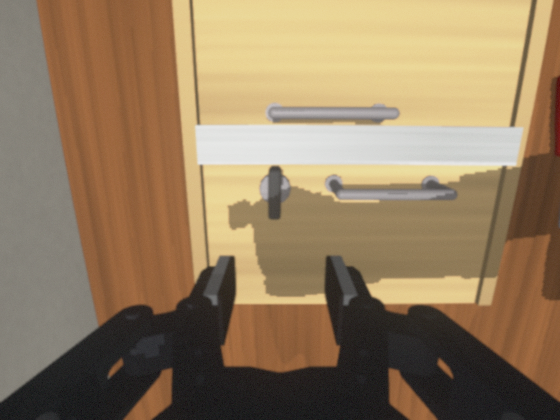

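The wrist view shows the wing at (274,192), length along y, with the fingers straddling in x. Next I descend and grip.

```bash
python3 -m handwheel '[[0,-5,60,0,0.5],[0,-5,132,0,0.5],[0,-5,132,0,0.5],[0,-5,132,0,0.5],[0,-5,132,0,0.5]]'; python3 -m handwheel '[[0,0,0,0,0],[0,0,0,0,0],[0,0,0,0,0],[0,0,0,0,0],[0,0,0,0,0],[0,0,0,0,0]]' 30; python3 -c "
from h import *
go([.6945,.1695,.117],180)"
```

```text
clock: 2.3
tcp_pos: [0.6944, 0.1696, 0.1189]
orientation: [-0.0, -0.705, 0.709, 0.0]
wrist_force: [-0.1, 0.0, 0.8]
finger_gap: 0.0428
grip_force: 0.0
clock: 2.9
tcp_pos: [0.6951, 0.1689, 0.1182]
orientation: [0.0, -0.705, 0.709, -0.0]
wrist_force: [0.1, -0.6, -0.0]
finger_gap: -0.0
grip_force: 0.0
shift [-0.6  0.6  1.2] turn [-3.147, -0.006, 3.136] | yaw now 179.7 j6 -1.44 tcp [0.6951 0.1689 0.1182] gap -0.0 tilt [ 0.  0. -1.] F [ 0.1 -0.6 -0. ] t 2.9
```

```bash
python3 - <<'E'
from h import *
c=cam('wrist');cv2.imwrite('pics/w2.png',np.hstack([cv2.resize(c['color'][100:420,140:420],(400,457)),cv2.resize(cam('side')['color'][120:250,140:340],(400,260))[:457] if 0 else cv2.resize(cam('side')['color'][120:230,200:300],(400,457))]))
E
```

```text
(no output)
```

View pics/w2.png

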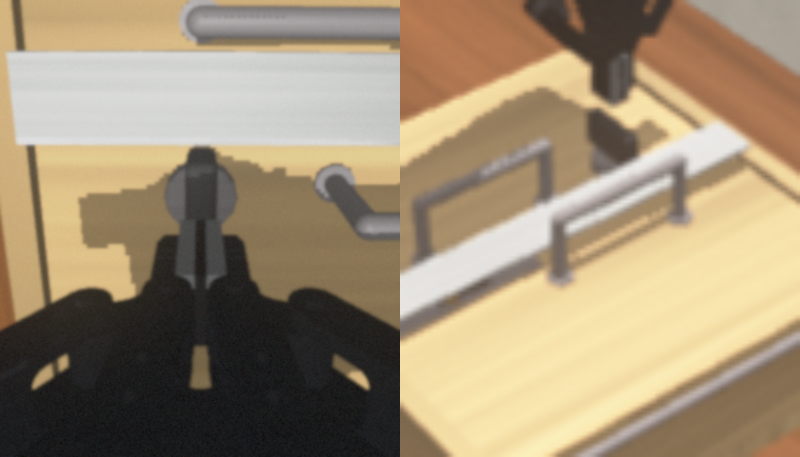

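```bash
python3 - <<'E'
from h import *
s=sensors.get_state();print(s['tcp_pos'],s['orientation'])
c=load('wrist');P=cloud(c);print(c['xyz'])
for v in range(200,320,6): 
  for u in(276,285): print((u,v),P[v,u].round(3),end=' ')
  print()
c=load('side');P=cloud(c)
for x,y in((610,98),(600,75),(595,125),(612,150)):
  print(x,y,P[int(120+y*110/457),int(200+(x-400)/4)].round(3))
E
```

```text
[0.69496298 0.16893409 0.11802604] [-3.96160696e-05 -7.05078844e-01  7.09128915e-01  7.21360687e-05]
[0.69498716 0.09390022 0.29273462]
(276, 200) [0.698 0.143 0.115] (285, 200) [0.693 0.142 0.116] 
(276, 206) [0.698 0.146 0.115] (285, 206) [0.693 0.146 0.114] 
(276, 212) [0.698 0.146 0.125] (285, 212) [0.693 0.146 0.126] 
(276, 218) [0.697 0.148 0.13 ] (285, 218) [0.693 0.148 0.132] 
(276, 224) [0.697 0.151 0.132] (285, 224) [0.693 0.151 0.131] 
(276, 230) [0.698 0.154 0.131] (285, 230) [0.693 0.154 0.131] 
(276, 236) [0.698 0.158 0.131] (285, 236) [0.693 0.158 0.132] 
(276, 242) [0.698 0.161 0.131] (285, 242) [0.693 0.161 0.132] 
(276, 248) [0.698 0.165 0.13 ] (285, 248) [0.693 0.165 0.132] 
(276, 254) [0.697 0.157 0.155] (285, 254) [0.693 0.157 0.155] 
(276, 260) [0.697 0.158 0.16 ] (285, 260) [0.693 0.157 0.161] 
(276, 266) [0.697 0.157 0.167] (285, 266) [0.693 0.157 0.167] 
(276, 272) [0.697 0.157 0.172] (285, 272) [0.693 0.158 0.172] 
(276, 278) [0.697 0.158 0.177] (285, 278) [0.693 0.158 0.177] 
(276, 284) [0.697 0.157 0.182] (285, 284) [0.694 0.157 0.183] 
(276, 290) [0.697 0.157 0.187] (285, 290) [0.694 0.157 0.187] 
(276, 296) [0.697 0.159 0.187] (285, 296) [0.694 0.159 0.187] 
(276, 302) [0.697 0.162 0.188] (285, 302) [0.694 0.162 0.188] 
(276, 308) [0.697 0.164 0.189] (285, 308) [0.694 0.161 0.192] 
(276, 314) [0.697 0.167 0.188] (285, 314) [0.694 0.161 0.196] 
610 98 [0.685 0.161 0.163]
600 75 [0.683 0.166 0.177]
595 125 [0.688 0.185 0.126]
612 150 [0.686 0.16  0.12 ]
```

```bash
python3 - <<'E'
from h import *
print({k:getattr(env,k) for k in dir(env) if not k.startswith('_')})
c=load('wrist');P=cloud(c)
for v in range(246,262,2): print(v,c['z_map'][v,270:292:3].round(3))
E
```

```text
{'MotionError': <class 'workcell.MotionError'>, 'grip_point_offset': 0.0187}
246 [0.177 0.175 0.175 0.175 0.175 0.174 0.176 0.202]
248 [0.176 0.176 0.176 0.175 0.174 0.174 0.176 0.203]
250 [0.177 0.176 0.177 0.175 0.176 0.175 0.177 0.204]
252 [0.178 0.177 0.175 0.176 0.176 0.176 0.177 0.204]
254 [0.15  0.15  0.15  0.151 0.15  0.151 0.151 0.151]
256 [0.149 0.149 0.148 0.147 0.148 0.148 0.15  0.149]
258 [0.147 0.146 0.148 0.146 0.147 0.147 0.146 0.147]
260 [0.145 0.144 0.145 0.144 0.145 0.144 0.144 0.145]
```

The depth data put the closed fingertips about 35 mm above the reported TCP (the front edge ends at z≈0.153). That explains the empty grip. I'll lower by 35 mm, watching the force, and grip again.

```bash
python3 -m handwheel '[[0,0,0,0,0.5],[0,0,0,0,0.5],[0,0,0,0,0.5],[0,0,12,0,0.5],[0,0,24,0,0.5],[0,0,35,0,0.5],[0,0,35,0,0.5]]'; python3 -m handwheel '[[0,0,0,0,0],[0,0,0,0,0],[0,0,0,0,0],[0,0,0,0,0],[0,0,0,0,0],[0,0,0,0,0]]' 30
```

```text
clock: 3.7
tcp_pos: [0.693, 0.1687, 0.0797]
orientation: [-0.002, -0.705, 0.709, 0.002]
wrist_force: [0.5, -0.7, -0.9]
finger_gap: 0.0425
grip_force: 0.0
clock: 4.3
tcp_pos: [0.6951, 0.169, 0.0836]
orientation: [0.0, -0.705, 0.709, -0.0]
wrist_force: [-1.8, 0.1, 2.0]
finger_gap: 0.0114
grip_force: 33.7
```

Gripped. Next I turn it clockwise, which is positive about the tool z.

```bash
python3 -m handwheel '[[0,0,0,0.15,0],[0,0,0,0.3,0],[0,0,0,0.45,0],[0,0,0,0.6,0],[0,0,0,0.75,0],[0,0,0,0.9,0],[0,0,0,1.05,0],[0,0,0,1.2,0]]'; python3 -m handwheel '[[0,0,0,0.12,0],[0,0,0,0.24,0],[0,0,0,0.24,0],[0,0,0,0.24,0]]' ; python3 -m handwheel '[[0,0,0,0,0.3],[0,0,0,0,0.3],[0,0,0,0,0.3],[0,0,-40,0,0.3],[0,0,-80,0,0.3],[0,0,-110,0,0.3],[0,0,-110,0,0.3]]'; python3 - <<'E'
from h import *
c=cam('wrist','w3.png')
P=cloud(c);m=(P[...,2]>.122)&(P[...,2]<.137)&(abs(P[...,0]-.692)<.04)&(abs(P[...,1]-.169)<.04)
q=P[m];print(len(q));print(cv2.minAreaRect((q[:,:2]*1000).astype(np.float32)))
go([.5807,.1655,.2],180)
E
```

```text
clock: 5.1
tcp_pos: [0.6938, 0.1699, 0.0836]
orientation: [-0.001, -0.179, 0.984, 0.001]
wrist_force: [-5.3, 1.7, 4.0]
finger_gap: 0.0113
grip_force: 33.9
clock: 5.5
tcp_pos: [0.6937, 0.1702, 0.0836]
orientation: [-0.001, -0.063, 0.998, 0.001]
wrist_force: [-4.9, 2.4, 4.6]
finger_gap: 0.0111
grip_force: 33.9
clock: 6.2
tcp_pos: [0.698, 0.1691, 0.1993]
orientation: [0.005, -0.062, 0.998, 0.0]
wrist_force: [1.1, 0.2, -0.1]
finger_gap: 0.0257
grip_force: 0.0
935
((694.8811645507812, 169.40367126464844), (47.47052001953125, 11.929086685180664), 7.552304744720459)
shift [115.9  11.   -4.4] turn [-1.446, 1.696] | yaw now 97.2 j6 0.0 tcp [0.6971 0.169  0.1964] gap 0.0259 tilt [ 0.006  0.001 -1.   ] F [ 0.7  0.2 -0.4] t 6.25
```

The latch is now at about 82°. Next I measure the bars and box pose from the wrist depth image.

```bash
cat > bars.py <<'E'
from h import *
c=load('wrist');P=cloud(c)
m=(P[...,2]>.136)&(P[...,2]<.152)&(P[...,0]>.35)&(P[...,0]<.78)&(P[...,1]>0)&(P[...,1]<.25)
nl,l,st,ce=cv2.connectedComponentsWithStats(m.astype(np.uint8))
for i in range(1,nl):
  if st[i,4]>60:
    q=P[l==i];print(st[i],[[round(float(x),4) for x in y] if isinstance(y,tuple) else y for y in cv2.minAreaRect((q[:,:2]*1000).astype(np.float32))],np.median(q[:,2]).round(4))
E
python3 bars.py; python3 -c "
from h import *
go([.5807,.165,.2],90)"
```

```text
[ 281    0   33  134 2040] [[598.4101, 166.7366], [10.1699, 82.9346], 89.21932983398438] 0.1447
[ 177   42   24  162 2396] [[644.688, 96.6723], [10.6111, 109.2217], 89.67264556884766] 0.1447
shift [115.9  10.5  -4.4] turn [-3.017, 0.125, 3.266] | yaw now 97.2 j6 0.0 tcp [0.6971 0.169  0.1964] gap 0.0259 tilt [ 0.006  0.001 -1.   ] F [ 0.7  0.2 -0.4] t 6.25
```

View pics/w3.png

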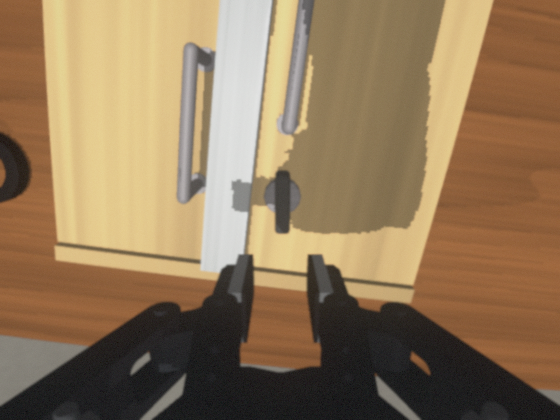

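The wrist view shows the wing turned parallel to the bars, with the active bar's far end at (290,125). Next I grip the active bar.

```bash
python3 -m handwheel '[[50,5,-4,0.06,0.35],[100,9,-4,0.125,0.35],[112,9,-4,0.125,0.35],[112,9,-4,0.125,0.35],[112,9,-4,0.125,0.35],[112,9,-4,0.125,0.35]]'; python3 -c "
from h import *
go([.585,.1662,.091],90.)"
```

```text
clock: 6.85
tcp_pos: [0.5842, 0.1638, 0.1968]
orientation: [0.0, 0.0, 1.0, 0.0]
wrist_force: [0.3, -0.6, 0.4]
finger_gap: 0.0299
grip_force: 0.0
shift [ -0.7   2.3 105.8] turn [-3.142, -0.0, 3.141] | yaw now 90.0 j6 0.14 tcp [0.5842 0.1638 0.1968] gap 0.0299 tilt [ 0.001  0.    -1.   ] F [ 0.3 -0.6  0.4] t 6.85
```

```bash
python3 -m handwheel '[[-1,2,45,0,0.35],[-1,2,85,0,0.35],[-1,2,106,0,0.35],[-1,2,106,0,0.35],[-1,2,106,0,0.35]]';python3 -m handwheel '[[0,0,0,0,0],[0,0,0,0,0],[0,0,0,0,0],[0,0,0,0,0],[0,0,0,0,0],[0,0,0,0,0]]' 40; python3 - <<'E'
from h import *
go([0,0,0])
y0=-.142;z0=.06
for t in range(0,91,5):
  a=np.radians(t);print(t,round(142+1000*(y0*np.cos(a)+z0*np.sin(a)),1),round(1000*(-y0*np.sin(a)+z0*np.cos(a))-60,1))
E
```

```text
clock: 7.35
tcp_pos: [0.5848, 0.1659, 0.0911]
orientation: [-0.0, 0.0, 1.0, 0.0]
wrist_force: [0.8, -0.4, 0.8]
finger_gap: 0.0301
grip_force: 0.0
clock: 7.95
tcp_pos: [0.5858, 0.1675, 0.0931]
orientation: [0.002, -0.0, 1.0, 0.002]
wrist_force: [2.2, 5.2, -0.8]
finger_gap: 0.0081
grip_force: 39.0
shift [ 586.3 -167.4   89.9] turn None | yaw now 90.0 j6 0.14 tcp [0.5858 0.1675 0.0931] gap 0.0081 tilt [ 0.005  0.003 -1.   ] F [ 2.2  5.2 -0.8] t 7.95
0 0.0 0.0
5 5.8 12.1
10 12.6 23.7
15 20.4 34.7
20 29.1 44.9
25 38.7 54.4
30 49.0 63.0
35 60.1 70.6
40 71.8 77.2
45 84.0 82.8
50 96.7 87.3
55 109.7 90.7
60 123.0 93.0
65 136.4 94.1
70 149.8 94.0
75 163.2 92.7
80 176.4 90.3
85 189.4 86.7
90 202.0 82.0
```

```bash
python3 -m handwheel '[[0,5.8,-12.1,0,0],[0,12.6,-23.7,0,0],[0,20.4,-34.7,0,0],[0,29.1,-44.9,0,0],[0,38.7,-54.4,0,0],[0,49,-63,0,0],[0,60,-70.6,0,0],[0,71.8,-77.2,0,0]]'
```

```text
clock: 8.75
tcp_pos: [0.5864, 0.2346, 0.1708]
orientation: [0.003, 0.001, 1.0, -0.003]
wrist_force: [3.2, -11.7, 6.0]
finger_gap: 0.0081
grip_force: 39.5
```

```bash
python3 -m handwheel '[[0,12.2,-5.6,0,0],[0,24.9,-10.1,0,0],[0,37.9,-13.5,0,0],[0,51.2,-15.8,0,0],[0,64.6,-16.9,0,0],[0,72,-17,0,0],[0,72,-17,0,0]]'
```

```text
clock: 9.45
tcp_pos: [0.5873, 0.3101, 0.1899]
orientation: [0.005, 0.0, 1.0, 0.0]
wrist_force: [3.6, -1.3, 8.3]
finger_gap: 0.0082
grip_force: 41.8
```

```bash
python3 -m handwheel '[[0,0,0,0,0.3],[0,0,0,0,0.3],[0,0,0,0,0.3],[0,0,-40,0,0.3],[0,0,-80,0,0.3],[0,0,-110,0,0.3],[0,0,-110,0,0.3],[0,0,-110,0,0.3]]' && python3 -m handwheel '[[0,-45,0,0,0],[0,-90,0,0,0],[0,-133,0,0,0],[0,-133,0,0,0],[0,-133,0,0,0]]'; python3 - <<'E'
from h import *
go([.585,.178,.181],90)
c=cam('wrist','w4.png');s=cam('side')
P=cloud(s);m=(P[...,2]>.24)&(P[...,2]<.33)&(P[...,0]>.42)&(P[...,0]<.80)&(P[...,1]>.18)&(P[...,1]<.42)
q=P[m];print(len(q),np.percentile(q,[2,50,98],axis=0).round(3))
cv2.imwrite('pics/s2.png',np.hstack([s['color'][80:320,100:380],cv2.resize(c['color'],(320,240))]))
E
```

```text
clock: 10.25
tcp_pos: [0.584, 0.3096, 0.2955]
orientation: [0.0, -0.0, 1.0, 0.0]
wrist_force: [-0.4, -0.5, -0.6]
finger_gap: 0.0257
grip_force: 0.0
clock: 10.75
tcp_pos: [0.583, 0.1755, 0.2937]
orientation: [-0.002, 0.001, 1.0, -0.0]
wrist_force: [0.1, 0.2, 0.5]
finger_gap: -0.0002
grip_force: 0.0
shift [ -2.3   2.5 112.6] turn [-3.144, -0.002, 3.139] | yaw now 89.9 j6 0.16 tcp [0.583  0.1755 0.2937] gap -0.0002 tilt [-0.003 -0.    -1.   ] F [0.1 0.2 0.5] t 10.75
1571 [[0.465 0.248 0.24 ]
 [0.601 0.262 0.251]
 [0.762 0.272 0.281]]
```

View pics/s2.png

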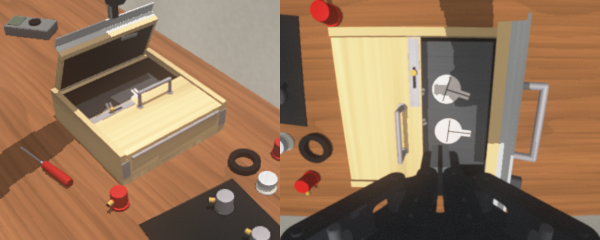

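The picture shows the leaf at about 67°, two targets visible and the bolt knob at the front of the passive leaf. Next I push the leaf upright with closed fingers on its underside.

```bash
python3 -m handwheel '[[0,2,40,0,0],[0,2,80,0,0],[0,2,112,0,0],[0,2,112,0,0],[0,25,112,0,0],[0,45,112,0,0],[0,60,112,0,0],[0,70,112,0,0]]'; python3 -m handwheel '[[0,12,0,0,0],[0,24,0,0,0],[0,36,0,0,0],[0,44,0,0,0],[0,44,0,0,0],[0,44,0,0,0]]'; python3 - <<'E'
from h import *
go([.585,.178,.181],90)
s=cam('side')
P=cloud(s);m=(P[...,2]>.15)&(P[...,2]<.245)&(P[...,0]>.63)&(P[...,0]<.72)&(P[...,1]>.2)&(P[...,1]<.42)
q=P[m]
for z in(.16,.18,.2,.22,.24): print(z,len(q[abs(q[:,2]-z)<.005]),np.median(q[abs(q[:,2]-z)<.005][:,1]))
E
```

```text
clock: 11.65
tcp_pos: [0.5854, 0.2486, 0.1871]
orientation: [0.003, -0.001, 1.0, 0.0]
wrist_force: [0.5, -4.3, 5.7]
finger_gap: -0.0001
grip_force: 0.0
clock: 12.25
tcp_pos: [0.583, 0.2911, 0.1825]
orientation: [-0.001, -0.001, 1.0, -0.0]
wrist_force: [0.2, 0.1, -0.2]
finger_gap: -0.0001
grip_force: 0.0
shift [  -1.9 -113.1    1.5] turn [-3.141, 0.001, 3.143] | yaw now 90.1 j6 0.34 tcp [0.583  0.2911 0.1825] gap -0.0001 tilt [-0.002 -0.    -1.   ] F [ 0.2  0.1 -0.2] t 12.25
0.16 76 0.30741078760775664
0.18 81 0.3078692279674784
0.2 79 0.30684015982568846
0.22 80 0.30464493096267664
0.24 84 0.3079595459273293
```

The leaf now stands vertical (y=0.307 at all heights). Next I back off and look at the bolt.

```bash
python3 -m handwheel '[[0,-40,0,0,0],[0,-80,-20,0,0],[25,-130,-50,0,0.4],[55,-165,-70,0,0.4],[55,-165,-70,0,0.4],[55,-165,-70,0,0.4]]'; python3 - <<'E'
from h import *
c=cam('wrist');P=cloud(c);im=c['color']
hsv=cv2.cvtColor(im,cv2.COLOR_BGR2HSV)
m=(P[...,2]>.100)&(P[...,2]<.114)&(P[...,1]>.10)&(P[...,1]<.15)&(P[...,0]>.42)&(P[...,0]<.7)
nl,l,st,ce=cv2.connectedComponentsWithStats(m.astype(np.uint8))
for i in range(1,nl):
  if st[i,4]>15: q=P[l==i];print(st[i],ce[i],q.mean(0).round(4),np.ptp(q,axis=0).round(4),im[l==i].mean(0))
cv2.imwrite('pics/w5.png',im)
go([0,0,0],90)
E
```

```text
clock: 12.9
tcp_pos: [0.5284, 0.1243, 0.2547]
orientation: [0.001, 0.001, 1.0, 0.0]
wrist_force: [0.4, 0.4, -0.1]
finger_gap: 0.0339
grip_force: 0.0
[255 100  52  17 674] [280.615727  107.7388724] [0.4526 0.1247 0.1009] [0.0149 0.0492 0.0033] [148.00148368 206.3189911  228.46439169]
[275 177  12  13 123] [280.2195122  182.86178862] [0.5249 0.1242 0.1078] [0.0117 0.0112 0.0097] [ 79.2601626  124.95934959 152.78861789]
shift [ 529.  -126.2  252.9] turn [-3.143, -0.002, 3.14] | yaw now 89.9 j6 0.09 tcp [0.5289 0.1252 0.2537] gap 0.034 tilt [ 0.001  0.001 -1.   ] F [ 0.6  0.1 -0.5] t 12.95
```

View pics/w5.png

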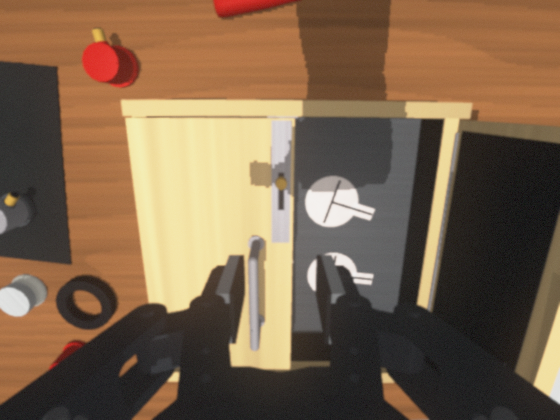

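The knob is at (281,183), world (0.525, 0.124), with its top at z 0.108. I'll push it +x with closed fingers placed behind it.

```bash
python3 -m handwheel '[[15,0,40,0,0],[30,0,85,0,0],[30,0,130,0,0],[30,0,165,0,0],[30,0,187,0,0],[30,0,187,0,0]]';python3 -m handwheel '[[-5,0,0,0,0],[-10,0,0,0,0],[-15,0,0,0,0],[-20,0,0,0,0],[-25,0,0,0,0],[-29,0,0,0,0],[-29,0,0,0,0],[-29,0,0,0,0]]'; python3 -c "
from h import *
go([.52,.1243,.066],90)"
```

```text
clock: 13.55
tcp_pos: [0.4972, 0.1269, 0.0645]
orientation: [-0.002, -0.001, 1.0, 0.0]
wrist_force: [0.9, -0.4, 0.2]
finger_gap: -0.0004
grip_force: 0.0
clock: 14.35
tcp_pos: [0.5285, 0.1255, 0.0665]
orientation: [0.001, 0.0, 1.0, -0.0]
wrist_force: [-0.9, -0.5, -0.9]
finger_gap: 0.0002
grip_force: 0.4
shift [ 8.5 -1.2  0.5] turn [-3.142, -0.0, 3.141] | yaw now 90.0 j6 0.09 tcp [0.5285 0.1255 0.0665] gap 0.0002 tilt [ 0.001 -0.    -1.   ] F [-0.9 -0.5 -0.9] t 14.35
```

```bash
python3 -m handwheel '[[4,0,0,0,0],[4,0,-40,0,0],[-30,-10,-90,0,0.35],[-80,-20,-130,0,0.35],[-116,-29,-130,0,0.35],[-116,-29,-130,0,0.35],[-116,-29,-130,0,0.35]]'; python3 - <<'E'
from h import *
c=cam('wrist','w6.png');P=cloud(c);im=c['color']
m=(P[...,2]>.102)&(P[...,2]<.114)&(P[...,1]>.11)&(P[...,1]<.14)&(P[...,0]>.48)&(P[...,0]<.7)
nl,l,st,ce=cv2.connectedComponentsWithStats(m.astype(np.uint8))
for i in range(1,nl):
  if st[i,4]>15: q=P[l==i];print(st[i],ce[i],q.mean(0).round(4),np.ptp(q,axis=0).round(4),im[l==i].mean(0))
go([.6435,.0965,.091],90)
E
python3 bars.py
```

```text
clock: 15.05
tcp_pos: [0.646, 0.0958, 0.1968]
orientation: [0.001, 0.001, 1.0, -0.0]
wrist_force: [-0.9, 0.2, -0.7]
finger_gap: 0.0299
grip_force: 0.0
[310  66  17  17 224] [317.87053571  73.88839286] [0.5461 0.124  0.1082] [0.0114 0.0119 0.0084] [ 66.69642857 118.51785714 147.12946429]
shift [  0.8   0.2 105.3] turn [-3.142, -0.001, 3.141] | yaw now 90.0 j6 0.03 tcp [0.6442 0.0963 0.1963] gap 0.0298 tilt [ 0.001  0.    -1.   ] F [ 0.6  0.1 -1.4] t 15.1
[ 274  136   15  144 1864] [[644.2355, 96.3361], [9.9505, 109.2647], 89.21863555908203] 0.1448
```

The bolt has travelled 21 mm, so it is clear. Next I open the passive leaf the same way, mirrored.

```bash
python3 -m handwheel '[[0,0,45,0,0.35],[0,0,85,0,0.35],[0,0,105,0,0.35],[0,0,105,0,0.35],[0,0,105,0,0],[0,0,105,0,0],[0,0,105,0,0],[0,0,105,0,0]]' 40; python3 -m handwheel '[[0,0,0,0,0],[0,0,0,0,0]]'; python3 - <<'E'
import numpy as np
y0=-.128;z0=.06
for t in range(5,71,5):
  a=np.radians(t);print(t,round(-(128+1000*(y0*np.cos(a)+z0*np.sin(a))),1),-round(1000*(-y0*np.sin(a)+z0*np.cos(a))-60,1))
E
```

```text
clock: 15.9
tcp_pos: [0.6438, 0.0969, 0.0929]
orientation: [0.001, -0.0, 1.0, 0.0]
wrist_force: [-5.3, 0.7, 4.5]
finger_gap: 0.0083
grip_force: 39.7
clock: 16.1
tcp_pos: [0.6438, 0.0969, 0.0929]
orientation: [0.001, -0.0, 1.0, 0.0]
wrist_force: [-4.6, 0.7, 5.0]
finger_gap: 0.0086
grip_force: 39.8
5 -5.7 -10.9
10 -12.4 -21.3
15 -19.9 -31.1
20 -28.2 -40.2
25 -37.3 -48.5
30 -47.1 -56.0
35 -57.6 -62.6
40 -68.5 -68.2
45 -79.9 -72.9
50 -91.7 -76.6
55 -103.7 -79.3
60 -116.0 -80.9
65 -128.3 -81.4
70 -140.6 -80.8
```

```bash
python3 -m handwheel '[[0,-5.7,-10.9,0,0],[0,-12.4,-21.3,0,0],[0,-19.9,-31.1,0,0],[0,-28.2,-40.2,0,0],[0,-37.3,-48.5,0,0],[0,-47.1,-56,0,0],[0,-57.6,-62.6,0,0],[0,-68.5,-68.2,0,0]]';python3 -m handwheel '[[0,-11.4,-4.7,0,0],[0,-23.2,-8.4,0,0],[0,-35.2,-11.1,0,0],[0,-47.5,-12.7,0,0],[0,-59.8,-13.2,0,0],[0,-66,-13,0,0],[0,-66,-13,0,0]]';  python3 -m handwheel '[[0,0,0,0,0.3],[0,0,0,0,0.3],[0,0,0,0,0.3],[0,0,-40,0,0.3],[0,0,-80,0,0.3],[0,0,-110,0,0.3],[0,0,-110,0,0.3],[0,0,-110,0,0.3]]' && python3 -m handwheel '[[0,45,0,0,0],[0,90,0,0,0],[0,128,0,0,0],[0,128,0,0,0],[0,128,0,0,0]]'; python3 -c "
from h import *
go([.64,.095,.181],90)"
```

```text
clock: 16.9
tcp_pos: [0.6433, 0.0329, 0.1619]
orientation: [0.001, -0.002, 1.0, 0.004]
wrist_force: [-6.3, 14.5, 9.1]
finger_gap: 0.0082
grip_force: 39.0
clock: 17.6
tcp_pos: [0.6428, -0.0379, 0.1754]
orientation: [0.0, 0.0, 1.0, 0.0]
wrist_force: [-8.7, 1.4, 11.7]
finger_gap: 0.0084
grip_force: 42.0
clock: 18.4
tcp_pos: [0.6446, -0.0379, 0.2828]
orientation: [0.001, -0.0, 1.0, -0.0]
wrist_force: [0.3, 0.3, 0.0]
finger_gap: 0.0251
grip_force: 0.0
clock: 18.9
tcp_pos: [0.6431, 0.0912, 0.2805]
orientation: [-0.001, -0.001, 1.0, -0.0]
wrist_force: [-0.2, -0.2, -0.2]
finger_gap: -0.0
grip_force: 0.0
shift [ 2.8  3.9 99.5] turn [-3.139, 0.002, 3.144] | yaw now 90.1 j6 0.02 tcp [0.6431 0.0912 0.2805] gap -0.0 tilt [-0.003 -0.    -1.   ] F [-0.2 -0.2 -0.2] t 18.9
```

```bash
python3 -m handwheel '[[0,4,40,0,0],[0,4,80,0,0],[0,4,100,0,0],[0,4,100,0,0],[0,-20,100,0,0],[0,-40,100,0,0],[0,-55,100,0,0],[0,-65,100,0,0]]'; python3 -m handwheel '[[0,-12,0,0,0],[0,-24,0,0,0],[0,-36,0,0,0],[0,-43,0,0,0],[0,-43,0,0,0],[0,-43,0,0,0]]'; python3 - <<'E'
from h import *
go([.64,-.0165,.181],90)
s=cam('top','top2.png')
P=cloud(s)
m=(P[...,2]>.16)&(P[...,2]<.28)&(P[...,0]>.66)&(P[...,0]<.75)&(P[...,1]>-.12)&(P[...,1]<.0)
q=P[m]
for z in(.17,.19,.21,.23,.245): w=q[abs(q[:,2]-z)<.006];print(z,len(w),np.percentile(w[:,1],[5,50,95]) if len(w) else '')
E
```

```text
clock: 19.7
tcp_pos: [0.6447, 0.0243, 0.1843]
orientation: [0.002, 0.0, 1.0, 0.001]
wrist_force: [0.9, 3.9, 3.8]
finger_gap: -0.0
grip_force: 2.4
clock: 20.3
tcp_pos: [0.6434, -0.0185, 0.1819]
orientation: [-0.001, 0.0, 1.0, -0.0]
wrist_force: [-0.1, -0.3, 0.4]
finger_gap: -0.0006
grip_force: 0.0
shift [3.4 2.  0.9] turn [-3.142, -0.001, 3.141] | yaw now 90.0 j6 -0.15 tcp [ 0.6434 -0.0185  0.1819] gap -0.0006 tilt [-0.001 -0.001 -1.   ] F [-0.1 -0.3  0.4] t 20.3
0.17 0 
0.19 0 
0.21 141 [-0.09753424 -0.08938191 -0.06073516]
0.23 0 
0.245 2 [-0.05062265 -0.05060099 -0.05057933]
```

The bar top is at z≈0.213, which matches an upright leaf. Next I lift out, move over toward the mat and look with the top and wrist cameras.

```bash
python3 -m handwheel '[[0,40,0,0,0],[0,60,-40,0,0.5],[0,60,-80,0,1],[0,60,-120,0,1],[0,60,-150,0,1],[0,60,-150,0,1]]'; python3 -c "
from h import *
go([.55,-.29,.33],90)"
```

```text
clock: 20.95
tcp_pos: [0.6451, 0.0425, 0.3375]
orientation: [0.004, -0.0, 1.0, -0.0]
wrist_force: [0.8, -0.4, -0.3]
finger_gap: 0.0723
grip_force: 0.0
shift [  95.5 -332.4    7.1] turn [-3.141, 0.001, 3.142] | yaw now 90.0 j6 -0.06 tcp [0.6451 0.0425 0.3375] gap 0.0723 tilt [ 0.008 -0.001 -1.   ] F [ 0.8 -0.4 -0.3] t 20.95
```

```bash
python3 -m handwheel '[[10,-50,0,0,1],[20,-100,0,0,1],[25,-150,0,0,1],[25,-200,0,0,1],[25,-250,0,0,1],[25,-300,0,0,1],[25,-342,0,0,1],[25,-342,0,0,1]]'; python3 - <<'E'
from h import *
c=cam('wrist');t=cam('top')
go([.62,-.3,.33],90)
cv2.imwrite('pics/w7.png',cv2.resize(c['color'],(800,600),interpolation=cv2.INTER_CUBIC));cv2.imwrite('pics/top3.png',cv2.resize(t['color'][95:275,80:320],(800,600),interpolation=cv2.INTER_CUBIC))
E
```

```text
clock: 21.75
tcp_pos: [0.6176, -0.3059, 0.3284]
orientation: [-0.002, 0.003, 1.0, 0.0]
wrist_force: [0.9, 0.0, -0.2]
finger_gap: 0.0853
grip_force: 0.0
shift [-1.7  1.   0.2] turn [-3.144, -0.002, 3.139] | yaw now 89.9 j6 -0.57 tcp [ 0.6183 -0.301   0.3302] gap 0.0854 tilt [-0.003  0.002 -1.   ] F [ 0.2  0.  -0.4] t 21.85
```

View pics/w7.png

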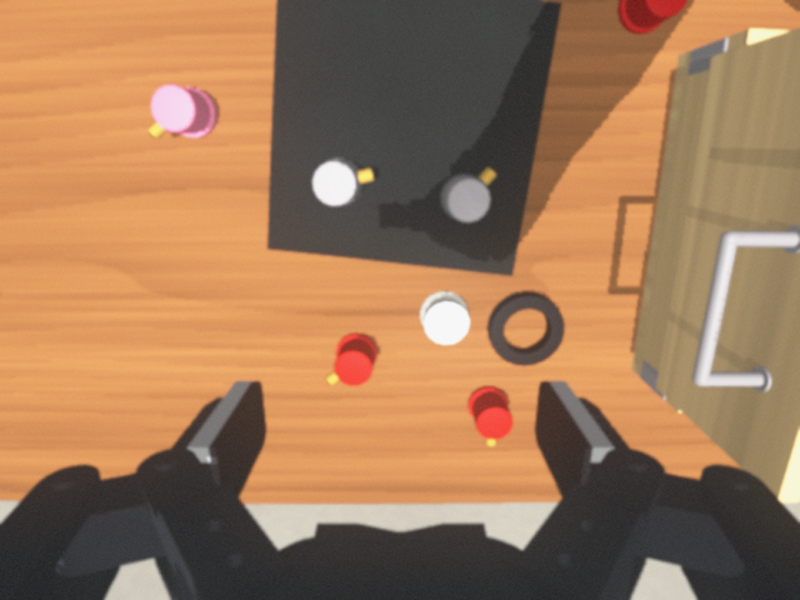

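View pics/top3.png

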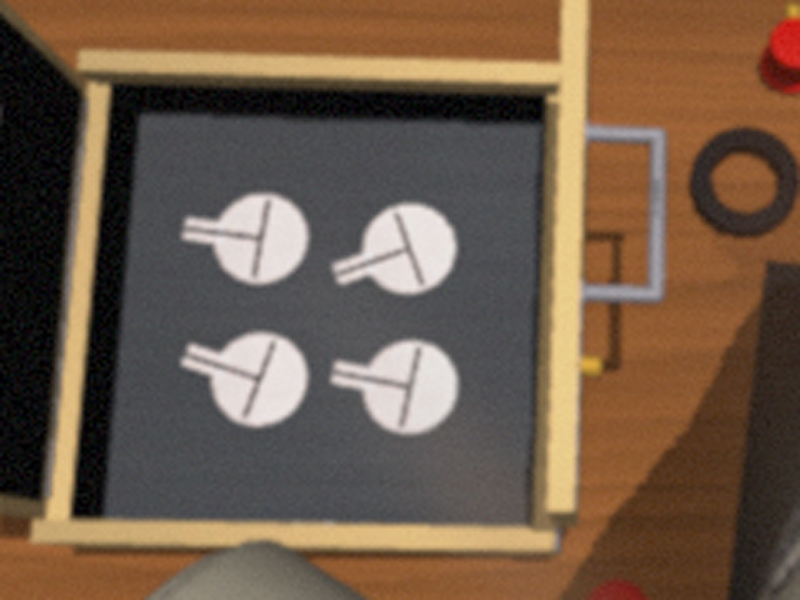

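w7 shows the grey accelerometers at (335,183) with plug (366,176), and (467,199) with plug (488,176). top3 shows four targets at (262,238), (410,249), (260,379) and (411,387), with marks pointing left. Next I measure all of them.

```bash
cat > tg.py <<'E'
from h import *
def plane(c,z):
    v,u=np.mgrid[0:420,0:560]
    p=np.stack([(u-c['cx'])/c['fx'],(v-c['cy'])/c['fy']],-1);q=p.copy()
    for _ in range(20): q=p/(1+float(c['k1'])*(q**2).sum(-1,keepdims=True))
    d=np.concatenate([q,np.ones((420,560,1))],-1)@rot(c).T;o=np.array(c['xyz'])
    return (o+d*((z-o[2])/d[...,2])[...,None])[...,:2]
def targets(c,thr=150):
    X=plane(c,.0224);g=c['color'].min(2)
    m=(g>thr)&(X[...,0]>.48)&(X[...,0]<.75)&(X[...,1]>.0)&(X[...,1]<.27)
    m=cv2.morphologyEx(m.astype(np.uint8),cv2.MORPH_CLOSE,np.ones((5,5)))
    nl,l,st,_=cv2.connectedComponentsWithStats(m);out=[]
    for i in range(1,nl):
        q=X[l==i]
        if len(q)<150: continue
        # disc centre: maximise points inside r=34mm, then refine
        ce=q.mean(0)
        for _ in range(30):
            ins=q[np.linalg.norm(q-ce,axis=1)<.036];ce=ins.mean(0)
        for _ in range(10):
            t=q[np.linalg.norm(q-ce,axis=1)>.040]; d=t.mean(0)-ce; d/=np.linalg.norm(d)
            w=q[(np.abs((q-ce)@np.array([-d[1],d[0]]))>.012)|((q-ce)@d<0)]
            ins=w[np.linalg.norm(w-ce,axis=1)<.036]
            # hull circle fit
            h=cv2.convexHull((ins*1e3).astype(np.float32))[:,0]
            A=np.c_[2*h,np.ones(len(h))];s=np.linalg.lstsq(A,(h**2).sum(1),rcond=None)[0];ce=s[:2]/1e3
        out.append((ce.round(4),round(float(np.sqrt(s[2]+s[0]**2+s[1]**2)),1),np.degrees(np.arctan2(d[1],d[0])).round(1),len(t)))
    return out
def accs(c,zt=.051,box=(.4,.72,-.45,-.12)):
    P=cloud(c);X=plane(c,zt);Y=plane(c,zt-.018);out=[]
    m=(P[...,2]>zt-.006)&(P[...,2]<zt+.006)&(P[...,0]>box[0])&(P[...,0]<box[1])&(P[...,1]>box[2])&(P[...,1]<box[3])
    hsv=cv2.cvtColor(c['color'],cv2.COLOR_BGR2HSV);m&=hsv[...,1]<90
    nl,l,st,_=cv2.connectedComponentsWithStats(m.astype(np.uint8))
    for i in range(1,nl):
        if st[i,4]<60: continue
        (x,y),r=cv2.minEnclosingCircle((X[l==i]*1e3).astype(np.float32));ce=np.array([x,y])/1e3
        # brass: saturated, near
        b=(hsv[...,1]>90)&(hsv[...,0]>15)&(hsv[...,0]<35)&(c['color'][...,2]>90)
        dd=np.linalg.norm(Y-ce,axis=2);b&=(dd>.018)&(dd<.045)
        w=Y[b];d=w.mean(0)-ce if len(w) else np.array([np.nan,0])
        out.append((ce.round(4),round(r,1),np.degrees(np.arctan2(d[1],d[0])).round(1),round(float(np.linalg.norm(d)),3),len(w)))
    return out
E
python3 - <<'E'
from tg import *
for o in targets(load('top')): print('T top',o)
for n in('wrist',): 
  for o in accs(load(n)): print('A',n,o)
E
```

```text
T top (array([0.6721, 0.1959]), 33.5, np.float64(83.4), 45)
T top (array([0.666 , 0.0863]), 33.9, np.float64(111.9), 49)
T top (array([0.5662, 0.1908]), 33.8, np.float64(71.4), 51)
T top (array([0.5621, 0.0818]), 33.7, np.float64(79.3), 50)
A wrist (array([ 0.5651, -0.3676]), 20.9, np.float64(102.3), 0.029, 119)
A wrist (array([ 0.5815, -0.2419]), 20.9, np.float64(135.2), 0.031, 109)
```

```bash
python3 -c "
from h import *
go([.5815,-.2419,.07],45.2)"; python3 -m handwheel '[[12,15,60,0.15,1],[24,30,110,0.3,1],[35,57,150,0.45,1],[35,57,200,0.6,1],[35,57,240,0.75,1],[35,57,255,0.78,1],[35,57,255,0.78,1],[35,57,255,0.78,1]]';  python3 - <<'E'
from tg import *
go([.5815,-.2419,-.018],45.2)
for o in accs(cam('wrist')): print('A',o)
go([.5815,-.2419,-.018],45.2)
E
```

```text
shift [ 36.3  58.5 260.4] turn [-2.362, 0.78] | yaw now 89.9 j6 -0.57 tcp [ 0.6183 -0.301   0.3302] gap 0.0854 tilt [-0.003  0.002 -1.   ] F [ 0.2  0.  -0.4] t 21.85
clock: 22.65
tcp_pos: [0.584, -0.2414, 0.0782]
orientation: [0.0, 0.379, 0.926, 0.0]
wrist_force: [1.3, -0.9, 0.8]
finger_gap: 0.0858
grip_force: 0.0
shift [ 1.4 -2.1 96.2] turn [-3.136, 0.005, 3.147] | yaw now 45.5 j6 0.26 tcp [ 0.584  -0.2414  0.0782] gap 0.0858 tilt [ 0.  0. -1.] F [ 1.3 -0.9  0.8] t 22.65
A (array([ 0.581, -0.24 ]), 21.1, np.float64(137.5), 0.028, 406)
A (array([ 0.5474, -0.3641]), 11.4, np.float64(nan), nan, 0)
shift [ 3.1 -2.2 97.5] turn [-3.137, 0.005, 3.146] | yaw now 45.5 j6 0.26 tcp [ 0.585  -0.2423  0.0795] gap 0.0852 tilt [ 0.002 -0.001 -1.   ] F [-0.4 -0.6  0.6] t 22.7
```

```bash
python3 -m handwheel '[[2.5,-1.5,40,0,1],[2.5,-1.5,75,0,1],[2.5,-1.5,97,0,1],[2.5,-1.5,97,0,1]]' 50; python3 -m handwheel '[[0,0,0,0,0.6],[0,0,0,0,0.4],[0,0,0,0,0.4],[0,0,0,0,0.4],[0,0,0,0,0.4],[0,0,0,0,0.4]]' 50; python3 -c "
from h import *
go([.5815,-.2419,-.018],45.2)"
```

```text
clock: 23.1
tcp_pos: [0.5802, -0.2414, -0.0205]
orientation: [-0.001, 0.38, 0.925, 0.0]
wrist_force: [-0.2, -0.8, -0.3]
finger_gap: 0.0854
grip_force: 0.0
clock: 23.7
tcp_pos: [0.5829, -0.2431, -0.0169]
orientation: [0.002, 0.38, 0.925, -0.0]
wrist_force: [0.2, -0.0, 6.7]
finger_gap: 0.0408
grip_force: 50.8
shift [ 1.9 -0.1  1.1] turn [-3.139, 0.002, 3.144] | yaw now 45.3 j6 0.26 tcp [ 0.5829 -0.2431 -0.0169] gap 0.0408 tilt [ 0.004 -0.002 -1.   ] F [ 0.2 -0.   6.7] t 23.7
```

```bash
python3 -m handwheel '[[0,0,-10,0,0.4],[0,0,-50,0,0.4],[0,0,-100,0,0.4],[0,0,-150,0,0.4],[0,0,-200,0,0.4],[0,0,-250,0,0.4],[0,0,-300,0,0.4],[0,0,-325,0,0.4]]'; python3 -c "
from h import *
go([.5621,.0818,.30],-10.7)
for o in []: pass
"
```

```text
clock: 24.5
tcp_pos: [0.5813, -0.2423, 0.3116]
orientation: [0.003, 0.38, 0.925, -0.0]
wrist_force: [1.4, -1.3, -0.9]
finger_gap: 0.0409
grip_force: 51.1
shift [241.6 216.9  10.4] turn [-2.164, 0.978] | yaw now 45.3 j6 0.26 tcp [ 0.5813 -0.2423  0.3116] gap 0.0409 tilt [ 0.006 -0.003 -1.   ] F [ 1.4 -1.3 -0.9] t 24.5
```

```bash
python3 -m handwheel '[[40,36,0,0.14,0.4],[80,72,0,0.28,0.4],[120,108,5,0.42,0.4],[160,144,8,0.56,0.4],[200,180,8,0.7,0.4],[241,217,8,0.84,0.4],[241,217,8,0.978,0.4],[241,217,8,0.978,0.4]]'; python3 - <<'E'
from tg import *
c=cam('wrist');s=sensors.get_state()
go([.5621,.0818,.0014],-10.7)
P=cloud(c);z=s['tcp_pos'][2]+.069
for o in accs(c,z,(.5,.65,.02,.15)): print('in hand',z,o)
hsv=cv2.cvtColor(c['color'],cv2.COLOR_BGR2HSV);b=(hsv[...,1]>90)&(hsv[...,0]>15)&(hsv[...,0]<35)&(P[...,2]>.3);q=P[b];print(len(q),q.mean(0) if len(q) else '')
cv2.imwrite('pics/w8.png',c['color'])
E
```

```text
clock: 25.3
tcp_pos: [0.5609, 0.0856, 0.2982]
orientation: [-0.001, 0.769, 0.639, 0.0]
wrist_force: [0.6, -0.1, -2.2]
finger_gap: 0.0408
grip_force: 51.1
shift [ -1.6   1.  296.6] turn [-3.137, 0.004, 3.146] | yaw now -10.5 j6 1.76 tcp [0.5614 0.0836 0.298 ] gap 0.0408 tilt [-0. -0. -1.] F [ 0.3 -0.1 -1.6] t 25.35
in hand 0.3670277552877643 (array([0.5634, 0.0937]), 32.6, np.float64(80.4), 0.005, 2360)
1165 [0.56736678 0.11712381 0.36236841]
```

View pics/w8.png

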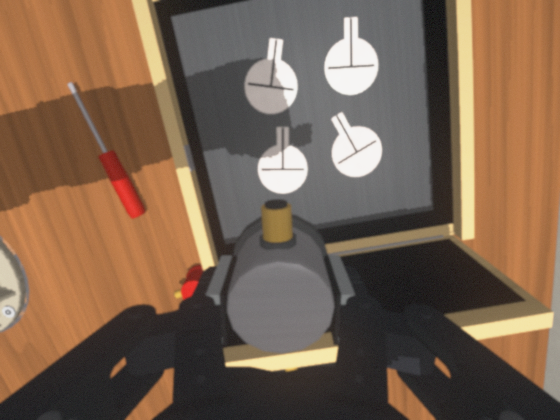

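w8 shows the plug at (277,205–238), toward the camera, over target D at (283,168). It sits about 1–2° counter-clockwise of the tool axis. I measure the targets and the in-hand axis from this view.

```bash
python3 - <<'E'
from tg import *
c=load('wrist');M=rot(c);print(c['xyz'],M.round(3).tolist())
for th in(110,130,150):
  for o in targets(c,th): print(th,'T wrist',o)
P=cloud(c);hsv=cv2.cvtColor(c['color'],cv2.COLOR_BGR2HSV)
b=(hsv[...,1]>90)&(hsv[...,0]>15)&(hsv[...,0]<35)&(P[...,2]>.3)&(P[...,2]<.38)
q=P[b];h=np.radians(79.5);d=np.array([np.cos(h),np.sin(h)]);n=np.array([-d[1],d[0]]);T=np.array([.5612,.0845])
r=(q[:,:2]-T)*1e3;a=r@d;l=r@n
for lo in range(20,42,4):
  k=(a>lo)&(a<lo+4)
  if k.sum()>20: print('plug along',lo,'lateral mid',((np.percentile(l[k],3)+np.percentile(l[k],97))/2).round(2),k.sum())
print('tip along',np.percentile(a,99).round(1))
# body top
g=(hsv[...,1]<60)&(P[...,2]>.355)&(P[...,2]<.375);q=P[g];r=(q[:,:2]-T)*1e3;k=np.linalg.norm(r,axis=1)<26;r=r[k]
print('top',k.sum(),np.median(q[k][:,2]),'along',np.percentile(r@d,[1,99]),'lat',np.percentile(r@n,[1,99]))
E
```

```text
[0.57507411 0.15864421 0.47276147] [[0.983, -0.175, -0.053], [-0.183, -0.94, -0.288], [0.0, 0.292, -0.956]]
110 T wrist (array([0.6453, 0.1613]), 35.8, np.float64(-120.1), 18922)
130 T wrist (array([0.6744, 0.1954]), 35.6, np.float64(83.1), 265)
130 T wrist (array([0.5701, 0.1903]), 34.5, np.float64(73.8), 249)
130 T wrist (array([0.6686, 0.0857]), 35.6, np.float64(111.8), 227)
130 T wrist (array([0.5644, 0.08  ]), 35.4, np.float64(80.0), 162)
150 T wrist (array([0.6744, 0.1952]), 35.0, np.float64(82.8), 237)
150 T wrist (array([0.5703, 0.1904]), 33.6, np.float64(74.1), 221)
150 T wrist (array([0.6683, 0.0856]), 35.1, np.float64(111.3), 202)
150 T wrist (array([0.5641, 0.0803]), 34.7, np.float64(79.2), 72)
plug along 24 lateral mid 0.42 148
plug along 28 lateral mid 1.02 280
plug along 32 lateral mid 1.22 292
plug along 36 lateral mid 1.54 290
tip along 39.5
top 10299 0.36659244550487424 along [-14.37420615  24.1936184 ] lat [-22.32124679  22.19584965]
```

```bash
python3 -m handwheel '[[-6,2.5,45,0.04,0.4],[-6,2.5,90,0.04,0.4],[-6,2.5,135,0.04,0.4],[-6,2.5,180,0.04,0.4],[-6,2.5,225,0.04,0.4],[-6,2.5,260,0.04,0.4],[-6,2.5,275,0.04,0.4],[-6,2.5,275,0.04,0.4]]';  python3 - <<'E'
from tg import *
c=cam('wrist','w9.png');go([.5621,.0818,.0018],-10.7)
for th in(100,120,140):
  for o in targets(c,th): print(th,'T wrist',o)
P=cloud(c);hsv=cv2.cvtColor(c['color'],cv2.COLOR_BGR2HSV)
s=sensors.get_state();T=s['tcp_pos'][:2];h=np.radians(79.3);d=np.array([np.cos(h),np.sin(h)]);n=np.array([-d[1],d[0]])
b=(hsv[...,1]>90)&(hsv[...,0]>15)&(hsv[...,0]<35)&(P[...,2]>.05)&(P[...,2]<.09)&(np.linalg.norm(P[...,:2]-T,axis=2)<.06)
q=P[b];r=(q[:,:2]-T)*1e3;a=r@d;l=r@n
print('tip',np.percentile(a,99).round(1),[(lo,((np.percentile(l[k],3)+np.percentile(l[k],97))/2).round(2)) for lo in range(20,42,4) for k in [(a>lo)&(a<lo+4)] if k.sum()>20])
g=(hsv[...,1]<60)&(P[...,2]>.077)&(P[...,2]<.097);q=P[g];r=(q[:,:2]-T)*1e3;k=np.linalg.norm(r,axis=1)<28;r=r[k]
print('top',np.median(q[k][:,2]),'along',np.percentile(r@d,[1,99]),'lat',np.percentile(r@n,[1,99]))
E
```

```text
clock: 26.15
tcp_pos: [0.5609, 0.0739, 0.0197]
orientation: [-0.002, 0.783, 0.622, -0.002]
wrist_force: [-0.9, -0.1, -3.0]
finger_gap: 0.0411
grip_force: 51.2
shift [ 7.4 -2.1 19.9] turn [-3.182, -0.041, 3.101] | yaw now -13.0 j6 1.79 tcp [0.5626 0.0741 0.0217] gap 0.041 tilt [-0.003 -0.    -1.   ] F [-0.3  0.2 -2. ] t 26.2tg.py:21: RuntimeWarning: Mean of empty slice.
  t=q[np.linalg.norm(q-ce,axis=1)>.040]; d=t.mean(0)-ce; d/=np.linalg.norm(d)
  ret = um.true_divide(
Traceback (most recent call last):
  File "tg.py", line 25, in targets
    h=cv2.convexHull((ins*1e3).astype(np.float32))[:,0]
      ~~~~~~~~~~~~~~~~~~~~~~~~~~~~~~~~~~~~~~~~~~~~^^^^^
TypeError: 'NoneType' object is not subscriptable
```

View pics/w9.png

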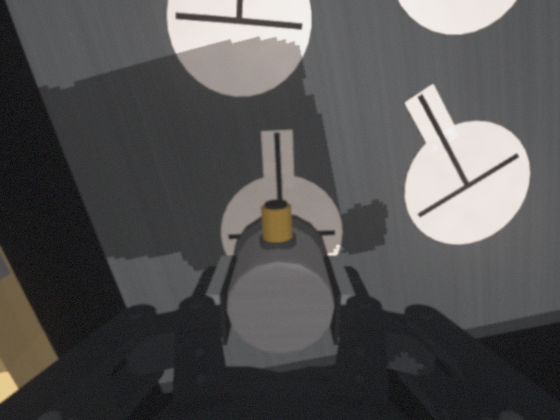

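w9 shows target D's cross ends at (231,236) and (335,233), so the centre is about (282,234.5). Its mark runs up to (277,134). The plug is at (277,207)–(278,238).

```bash
cat > hand.py <<'E'
from h import *
def hand(c,head,cent,mark,zT=None):
    s=sensors.get_state()
    C=atz(c,*cent,.0224)[:2];E=atz(c,*mark,.0224)[:2];md=np.degrees(np.arctan2(*(E-C)[::-1]));print('target',C.round(4),'mark',md.round(1),'len',np.linalg.norm(E-C).round(4))
    P=cloud(c);hsv=cv2.cvtColor(c['color'],cv2.COLOR_BGR2HSV)
    M=rot(c);z0=s['tcp_pos'][2]
    # tool x heading -> camera up dir
    up=-M[:2,1];h=np.arctan2(up[1],up[0]);d=np.array([np.cos(h),np.sin(h)]);n=np.array([-d[1],d[0]]);T=s['tcp_pos'][:2]
    print('tcp',s['tcp_pos'].round(4),'toolx head',np.degrees(h).round(1))
    near=np.linalg.norm(P[...,:2]-T,axis=2)<.06
    b=(hsv[...,1]>90)&(hsv[...,0]>15)&(hsv[...,0]<35)&(P[...,2]>z0+.03)&(P[...,2]<z0+.075)&near
    q=P[b];r=(q[:,:2]-T)*1e3;a=r@d;l=r@n;tip=np.percentile(a,99)
    ml=lambda k:(np.percentile(l[k],3)+np.percentile(l[k],97))/2
    g=(hsv[...,1]<60)&(P[...,2]>z0+.06)&(P[...,2]<z0+.08)&near;q=P[g];r=(q[:,:2]-T)*1e3;k=(np.linalg.norm(r,axis=1)<28);r=r[k];rl=r@n;ra=r@d
    m=ra>8;lc=np.percentile(rl,[2,98]);zt=np.median(q[k][:,2])
    # circle fit on front rim of top
    v=[(lo,rl_) for lo in range(-14,15,4) for rl_ in [ra[(rl>lo-2)&(rl<lo+2)].max()]]
    A=np.array([[2*x,2*y,1] for x,y in v]);sol=np.linalg.lstsq(A,np.array([x*x+y*y for x,y in v]),rcond=None)[0]
    print('top z',zt.round(4),'lat',lc.round(1),'rim fit lat,along',sol[:2].round(1),'r',np.sqrt(sol[2]+sol[0]**2+sol[1]**2).round(1),'front max',np.percentile(ra,99.5).round(1))
    print('plug tip',tip.round(1),'lat',[(lo,ml((a>lo)&(a<lo+4)).round(2)) for lo in range(18,46,4) if ((a>lo)&(a<lo+4)).sum()>20])
    dt=(C-T)*1e3;print('target rel tcp: along %.1f lat %.1f'%(dt@d,dt@n))
E
python3 -c "
from hand import *
hand(load('wrist'),0,(282,234.5),(277,132))"
```

```text
target [0.5642 0.0805] mark 79.7 len 0.0564
tcp [0.5626 0.0741 0.0217] toolx head 77.1
top z 0.0882 lat [-23.3  23.5] rim fit lat,along [ 0.9 -1.3] r 24.6 front max 22.6
plug tip 38.2 lat [(22, np.float64(1.49)), (26, np.float64(1.88)), (30, np.float64(2.22)), (34, np.float64(2.39)), (38, np.float64(2.02))]
target rel tcp: along 6.7 lat -0.2
```

```bash
python3 -m handwheel '[[4.7,0,3,0.02,0.4],[4.7,0,10,0.02,0.4],[4.7,0,15,0.02,0.4],[4.7,0,15,0.02,0.4],[4.7,0,15,0.02,0.4]]'; python3 - <<'E'
from hand import *
c=cam('wrist');g=c['color'].max(2).astype(int)
hand(c,0,(282,234.5),(277,132))
# dark line of mark: in rows, find column of min inside white tab
for v in range(110,236,6):
  r=cv2.GaussianBlur(c['color'],(3,3),0).max(2)[v,250:315].astype(int);print(v,250+int(r.argmin()),r.min(),r.max(), end=' | ')
E
```

```text
clock: 26.7
tcp_pos: [0.5645, 0.08, 0.0076]
orientation: [-0.0, 0.789, 0.615, -0.0]
wrist_force: [-0.1, 0.8, -1.1]
finger_gap: 0.0411
grip_force: 51.2
target [0.5691 0.0912] mark 78.6 len 0.0524
tcp [0.5647 0.08   0.0077] toolx head 75.9
top z 0.0761 lat [-23.3  23.1] rim fit lat,along [-0.1  0.4] r 23.5 front max 23.1
plug tip 38.7 lat [(22, np.float64(0.36)), (26, np.float64(0.76)), (30, np.float64(1.16)), (34, np.float64(1.03)), (38, np.float64(1.27))]
target rel tcp: along 12.0 lat -1.5
110 283 63 94 | 116 252 62 86 | 122 300 61 65 | 128 255 61 65 | 134 260 60 64 | 140 258 61 65 | 146 250 61 131 | 152 270 42 152 | 158 270 42 152 | 164 270 43 152 | 170 271 42 154 | 176 271 44 152 | 182 272 44 153 | 188 272 42 152 | 194 272 45 152 | 200 273 37 150 | 206 273 39 149 | 212 263 114 148 | 218 296 55 148 | 224 253 56 145 | 230 250 60 140 |
```

```bash
python3 - <<'E'
from hand import *
c=load('wrist');E=atz(c,270,147,.0224)[:2];F=atz(c,273.2,206,.0224)[:2];d=(E-F)/np.linalg.norm(E-F);C=E-.057*d
print(C,np.degrees(np.arctan2(d[1],d[0])));s=sensors.get_state();t=toolrel(np.r_[C,s['tcp_pos'][2]]-s['tcp_pos']);print(t)
E
```

```text
[0.56307972 0.08067271] 78.51023040539691
[ 2.95538793e-01 -1.77242352e+00 -4.97537051e-04]
```

```bash
python3 -m handwheel '[[0,0,0,0,0.4],[0,0,0,0,0.4],[0,0,0,0,0.4],[0,0,0,0,0.4]]' | head -2; cat > meas.py <<'E'
from hand import *
import sys
def line(c,lo=240,hi=320,r0=100,r1=215):
    # find dark mark line inside light tab
    g=cv2.GaussianBlur(c['color'],(3,3),0).max(2).astype(int);pts=[]
    for v in range(r0,r1):
        r=g[v,lo:hi];j=int(r.argmin())
        if 3<j<hi-lo-4 and r.max()-r.min()>60 and r[max(0,j-8):j].max()>r[j]+50 and r[j+1:j+9].max()>r[j]+50:
            w=np.clip(r[j-2:j+3].max()-r[j-2:j+3],0,None);pts.append((v,lo+j-2+(w*np.arange(5)).sum()/w.sum()))
    return np.array(pts)
res=[]
for i in range(4):
    c=cam('wrist');p=line(c);k=np.polyfit(p[:,0],p[:,1],1);ok=abs(np.polyval(k,p[:,0])-p[:,1])<1.5;p=p[ok];k=np.polyfit(p[:,0],p[:,1],1)
    v0,v1=p[:,0].min()-.5,p[:,0].max();E=atz(c,np.polyval(k,v0),v0,.0224)[:2];F=atz(c,np.polyval(k,v1),v1,.0224)[:2]
    d=(E-F)/np.linalg.norm(E-F);C=E-.057*d;s=sensors.get_state();M=rot(c)
    cx=np.array(c['xyz'])[:2];tx=-M[:2,1]/np.linalg.norm(M[:2,1]);ty=np.array([tx[1],-tx[0]])
    o=cx-.075*tx  # tool axis from the camera
    # plug
    P=cloud(c);hsv=cv2.cvtColor(c['color'],cv2.COLOR_BGR2HSV);zt=s['tcp_pos'][2]
    rr=(P[...,:2]-o)*1e3;a=rr@tx;l=rr@ty
    b=(hsv[...,1]>90)&(hsv[...,0]>15)&(hsv[...,0]<35)&(P[...,2]>zt+.035)&(P[...,2]<zt+.07)&(a>15)&(a<50)&(abs(l)<15)
    tip=np.percentile(a[b],99);mm=lambda q:(np.percentile(l[b&q],3)+np.percentile(l[b&q],97))/2
    xs=np.arange(23,36,3);ls=[mm((a>x)&(a<x+3)) for x in xs];lc=np.polyfit(xs+1.5,ls,1)
    g=(hsv[...,1]<60)&(P[...,2]>zt+.06)&(P[...,2]<zt+.08)&(abs(a)<28)&(abs(l)<30)
    fm=np.percentile(a[g],99.7);t=((C-o)*1e3)
    md=np.degrees(np.arctan2(d@ty,d@tx)) # mark angle toward +tool y
    res.append([t@tx,t@ty,md,tip-36,fm-21,np.mean(ls),np.degrees(np.mean(ls)/30),v0,v1])
print('targ x,y,markang | obj x(tip),x(rim), plug y@30, plugang(if axis y=0) | rows');print(np.round(res,2))
E
python3 meas.py
```

```text
clock: 27.15
tcp_pos: [0.5647, 0.0799, 0.0076]
targ x,y,markang | obj x(tip),x(rim), plug y@30, plugang(if axis y=0) | rows
[[ -0.41  -1.48  -3.67   3.05   2.62  -1.03  -1.97 149.5  199.  ]
 [ -0.41  -1.43  -3.72   2.96   2.63  -1.14  -2.18 149.5  199.  ]
 [ -0.41  -1.49  -3.64   3.     2.69  -1.25  -2.39 149.5  199.  ]
 [ -0.41  -1.43  -3.71   3.07   2.65  -1.2   -2.3  149.5  199.  ]]
```

```bash
python3 -m handwheel '[[-1.7,-1.4,0,-0.02,0.4],[-1.7,-1.4,0,-0.02,0.4],[-1.7,-1.4,2,-0.02,0.4],[-1.7,-1.4,2,-0.02,0.4],[-1.7,-1.4,2,-0.02,0.4]]'; python3 meas.py
```

```text
clock: 27.85
tcp_pos: [0.5628, 0.0786, 0.0054]
orientation: [-0.0, 0.783, 0.622, -0.0]
wrist_force: [-0.2, -1.4, -2.4]
finger_gap: 0.0411
grip_force: 51.2
targ x,y,markang | obj x(tip),x(rim), plug y@30, plugang(if axis y=0) | rows
[[ 1.190e+00 -0.000e+00 -2.500e+00  3.000e+00  2.640e+00 -1.160e+00
  -2.210e+00  1.465e+02  2.000e+02]
 [ 1.190e+00 -0.000e+00 -2.550e+00  3.060e+00  2.630e+00 -1.150e+00
  -2.200e+00  1.465e+02  2.000e+02]
 [ 1.180e+00 -2.000e-02 -2.550e+00  3.010e+00  2.620e+00 -1.310e+00
  -2.510e+00  1.465e+02  2.000e+02]
 [ 1.180e+00 -4.000e-02 -2.550e+00  3.060e+00  2.620e+00 -1.170e+00
  -2.240e+00  1.465e+02  2.000e+02]]
```

Aligned. Next I lower gently until contact.

```bash
python3 -m handwheel '[[0,0,1,0,0.4],[0,0,2,0,0.4],[0,0,3,0,0.4],[0,0,3,0,0.4],[0,0,3,0,0.4]]'|sed -n '2p;4p';python3 -m handwheel '[[0,0,1,0,0.4],[0,0,1,0,0.4],[0,0,1,0,0.4]]'|sed -n '2p;4p'
```

```text
tcp_pos: [0.5628, 0.0786, 0.0024]
wrist_force: [0.1, -0.0, -2.2]
tcp_pos: [0.563, 0.0787, 0.0021]
wrist_force: [-2.2, 0.2, 4.2]
```

```bash
python3 -m handwheel '[[0,0,0,0,0.5],[0,0,0,0,0.55],[0,0,0,0,0.62],[0,0,0,0,0.7],[0,0,0,0,0.75],[0,0,-10,0,0.75],[0,0,-40,0,0.8],[0,0,-85,0,1]]'; python3 -m handwheel '[[20,0,-45,0,1],[20,0,-95,0,1],[20,0,-145,0,1],[20,0,-195,0,1],[20,0,-225,0,1],[20,0,-225,0,1],[20,0,-225,0,1]]'|sed -n 2p;python3 - <<'E'
from tg import *
c=cam('wrist')
for o in accs(c,.0704,(.5,.75,.02,.27)): print('A box',o)
cv2.imwrite('pics/w10.png',c['color'])
for th in (120,135,150):
  try:
    for o in targets(c,th): print(th,o)
  except Exception as e: print(e)
t=cam('top');
for o in accs(t,.0704,(.5,.75,.02,.27)): print('A box top',o)
for o in accs(t): print('A mat top',o)
go([.5651,-.3676,.30],12.3)
E
```

```text
clock: 29.65
tcp_pos: [0.5605, 0.0786, 0.0855]
orientation: [-0.002, 0.783, 0.622, -0.002]
wrist_force: [1.4, 0.7, 0.6]
finger_gap: 0.0809
grip_force: 0.0
tcp_pos: [0.5677, 0.0981, 0.3126]
A box (array([0.5639, 0.082 ]), 20.8, np.float64(79.1), 0.027, 91)
120 (array([0.6745, 0.1968]), 35.6, np.float64(-95.3), 2838)
120 (array([0.5703, 0.1902]), 35.0, np.float64(68.9), 255)
120 (array([0.5643, 0.0808]), 35.7, np.float64(79.8), 151)
135 (array([0.6743, 0.1954]), 35.5, np.float64(82.9), 242)
135 (array([0.5699, 0.1904]), 34.1, np.float64(73.1), 213)
135 (array([0.6683, 0.0859]), 35.6, np.float64(111.6), 206)
135 (array([0.5642, 0.0808]), 35.6, np.float64(79.3), 123)
150 (array([0.6743, 0.1952]), 35.2, np.float64(82.9), 220)
150 (array([0.5702, 0.1905]), 33.5, np.float64(73.2), 190)
150 (array([0.6684, 0.0858]), 35.2, np.float64(111.5), 186)
150 (array([0.5641, 0.0811]), 34.9, np.float64(78.3), 78)
A box top (array([0.5604, 0.0789]), 21.1, np.float64(77.2), 0.033, 25)
A mat top (array([ 0.5617, -0.3651]), 21.1, np.float64(99.8), 0.026, 38)
shift [-454.   103.3   10.3] turn [-3.583, -0.442, 2.7] | yaw now -13.0 j6 1.83 tcp [0.5667 0.098  0.3103] gap 0.0852 tilt [-0.002  0.    -1.   ] F [ 0.1  0.8 -0.3] t 30.45
```

The first one is placed. The wrist view puts it about 1 mm off centre and within 0.5° of the mark. Next is the second accelerometer.

```bash
python3 -m handwheel '[[-50,12,0,0,1],[-100,23,0,0,1],[-150,34,0,-0.1,1],[-200,46,0,-0.2,1],[-250,57,0,-0.3,1],[-300,68,0,-0.44,1],[-350,80,0,-0.44,1],[-400,91,0,-0.44,1]]' >/dev/null; python3 -c "
from h import *
go([.5655,-.366,.08],12.3)"
```

```text
shift [-61.8 -12.2 229.4] turn [-3.143, -0.002, 3.14] | yaw now 12.2 j6 0.74 tcp [ 0.565  -0.3035  0.3095] gap 0.0855 tilt [-0.003  0.002 -1.   ] F [ 1.2 -0.4  0.3] t 31.25
```

```bash
python3 -m handwheel '[[-30,-6,40,0,1],[-62,-12,90,0,1],[-62,-12,140,0,1],[-62,-12,190,0,1],[-62,-12,230,0,1],[-62,-12,230,0,1],[-62,-12,230,0,1]]' >/dev/null; python3 - <<'E'
from tg import *
for o in accs(cam('wrist'))+accs(cam('wrist')): print('A',o)
go([.5655,-.366,-.016],12.3)
E
```

```text
A (array([ 0.5651, -0.3671]), 21.3, np.float64(102.6), 0.028, 381)
A (array([ 0.5647, -0.3671]), 21.3, np.float64(101.8), 0.027, 384)
shift [  1.2  -3.7 100.5] turn [-3.143, -0.002, 3.14] | yaw now 12.2 j6 0.67 tcp [ 0.569  -0.3662  0.0845] gap 0.0851 tilt [ 0.003 -0.003 -1.   ] F [0.8 0.4 0. ] t 32.05
```

```bash
python3 -m handwheel '[[0,-4,40,0,1],[0,-4,75,0,1],[0,-4,101,0,1],[0,-4,101,0,1]]' 50|sed -n '2p;4p'; python3 -m handwheel '[[0,0,0,0,0.6],[0,0,0,0,0.4],[0,0,0,0,0.4],[0,0,0,0,0.4],[0,0,0,0,0.4],[0,0,0,0,0.4]]' 50; python3 -m handwheel '[[0,0,-10,0,0.4],[0,0,-50,0,0.4],[0,0,-100,0,0.4],[0,0,-150,0,0.4],[0,0,-200,0,0.4],[0,0,-250,0,0.4],[0,0,-300,0,0.4],[0,0,-325,0,0.4]]'; python3 -c "
from h import *
go([.5682,.189,.30],-16.7)"
```

```text
tcp_pos: [0.5631, -0.3653, -0.0203]
wrist_force: [-0.6, 0.6, 0.2]
clock: 33.05
tcp_pos: [0.5653, -0.3674, -0.0165]
orientation: [0.003, 0.628, 0.778, -0.0]
wrist_force: [-0.2, 0.7, 7.0]
finger_gap: 0.0408
grip_force: 51.0
clock: 33.85
tcp_pos: [0.5638, -0.3661, 0.3119]
orientation: [0.004, 0.628, 0.778, 0.0]
wrist_force: [1.1, -0.7, -1.8]
finger_gap: 0.0409
grip_force: 51.1
shift [541.6 121.6   9.4] turn [-2.637, 0.504] | yaw now 12.2 j6 0.66 tcp [ 0.5638 -0.3661  0.3119] gap 0.0409 tilt [ 0.006 -0.004 -1.   ] F [ 1.1 -0.7 -1.8] t 33.85
```

```bash
python3 -m handwheel '[[45,10,0,0.06,0.4],[90,20,5,0.12,0.4],[137,31,8,0.18,0.4],[184,41,8,0.25,0.4],[231,52,8,0.32,0.4],[278,62,8,0.4,0.4],[325,73,8,0.46,0.4],[372,84,8,0.504,0.4]]'|sed -n 2p; python3 -c "
from h import *
go([.568,.188,.30],-16.7)"
```

```text
tcp_pos: [0.5662, 0.0174, 0.2982]
shift [163.8 -47.6  -1.7] turn [-3.144, -0.002, 3.14] | yaw now -16.8 j6 1.75 tcp [0.5662 0.0174 0.2982] gap 0.0413 tilt [ 0.  0. -1.] F [ 0.9 -0.1 -2.6] t 34.65
```

```bash
python3 -m handwheel '[[45,-12,0,0,0.4],[90,-25,0,0,0.4],[130,-37,0,0,0.4],[164,-47,0,0,0.4],[164,-47,0,0,0.4],[164,-47,40,0,0.4],[164,-47,80,0,0.4],[164,-47,120,0,0.4]]'|sed -n 2p;python3 -m handwheel '[[0,0,50,0,0.4],[0,0,90,0,0.4],[0,0,130,0,0.4],[0,0,155,0,0.4],[0,0,164,0,0.4],[0,0,164,0,0.4],[0,0,164,0,0.4],[0,0,164,0,0.4]]'|sed -n '2p;4p'; python3 meas.py;python3 -c "
from h import *
cv2.imwrite('pics/w11.png',load('wrist')['color'])"
```

```text
tcp_pos: [0.5689, 0.1856, 0.177]
tcp_pos: [0.5709, 0.1863, 0.0157]
wrist_force: [0.5, -0.2, -0.9]
targ x,y,markang | obj x(tip),x(rim), plug y@30, plugang(if axis y=0) | rows
[[ 1.820e+00 -3.260e+00  9.600e-01 -2.500e-01 -6.000e-01  1.700e-01
   3.200e-01  1.435e+02  2.070e+02]
 [ 1.830e+00 -3.190e+00  1.060e+00 -2.700e-01 -6.600e-01  1.300e-01
   2.400e-01  1.435e+02  2.070e+02]
 [ 1.820e+00 -3.000e+00  1.030e+00 -2.900e-01 -6.000e-01  9.000e-02
   1.700e-01  1.435e+02  2.070e+02]
 [ 1.810e+00 -2.840e+00  1.080e+00 -3.400e-01 -6.700e-01  1.000e-02
   3.000e-02  1.435e+02  2.070e+02]]
```

```bash
python3 -m handwheel '[[3.6,-3,0,0.014,0.4],[3.6,-3,4,0.014,0.4],[3.6,-3,10,0.014,0.4],[3.6,-3,10,0.014,0.4],[3.6,-3,10,0.014,0.4],[3.6,-3,10,0.014,0.4]]'|sed -n '2p;4p'; python3 meas.py
```

```text
tcp_pos: [0.5669, 0.1902, 0.0032]
wrist_force: [-0.3, -1.2, -2.2]
targ x,y,markang | obj x(tip),x(rim), plug y@30, plugang(if axis y=0) | rows
[[ -1.02   0.77   0.48  -0.55  -0.93  -0.39  -0.74 151.5  207.  ]
 [ -1.01   0.57   0.65  -0.51  -0.9   -0.39  -0.75 151.5  207.  ]
 [ -1.01   0.63   0.47  -0.48  -0.82  -0.32  -0.6  151.5  207.  ]
 [ -1.     0.76   0.26  -0.44  -0.88  -0.33  -0.64 151.5  207.  ]]
```

```bash
python3 -m handwheel '[[1,0.7,0,0.017,0.4],[1,0.7,0,0.017,0.4],[1,0.7,0,0.017,0.4],[1,0.7,0,0.017,0.4]]'|sed -n '2p;4p'; python3 meas.py; python3 -m handwheel '[[0,0,0.7,0,0.4],[0,0,1.5,0,0.4],[0,0,1.5,0,0.4]]'|sed -n '2p;4p'
```

```text
tcp_pos: [0.5682, 0.1911, 0.0035]
wrist_force: [-0.6, -0.6, -2.5]
targ x,y,markang | obj x(tip),x(rim), plug y@30, plugang(if axis y=0) | rows
[[-1.930e+00  3.000e-02 -6.300e-01 -4.000e-01 -8.900e-01 -3.100e-01
  -5.900e-01  1.535e+02  2.080e+02]
 [-1.930e+00  1.100e-01 -7.200e-01 -4.000e-01 -8.700e-01 -2.800e-01
  -5.300e-01  1.535e+02  2.080e+02]
 [-1.930e+00  1.400e-01 -7.400e-01 -3.900e-01 -8.600e-01 -3.200e-01
  -6.100e-01  1.535e+02  2.080e+02]
 [-1.930e+00  1.500e-01 -7.500e-01 -4.500e-01 -8.200e-01 -2.800e-01
  -5.300e-01  1.535e+02  2.080e+02]]
tcp_pos: [0.5683, 0.1912, 0.0025]
wrist_force: [-2.1, -0.3, 2.1]
```

Contact. Next I release, rise and turn the hand about for an independent view.

```bash
python3 -m handwheel '[[0,0,0,0,0.5],[0,0,0,0,0.55],[0,0,0,0,0.62],[0,0,0,0,0.7],[0,0,0,0,0.75],[0,0,-10,0,0.75],[0,0,-40,0,0.8],[0,0,-85,0,1]]'|sed -n '2p;4p'; python3 -m handwheel '[[0,-5,-45,0,1],[0,-5,-95,0,1],[0,-5,-145,0,1],[0,-5,-195,0,1],[0,-5,-225,0,1],[-20,-5,-225,-0.15,1],[-40,-5,-225,-0.3,1],[-54,-5,-225,-0.45,1]]'|sed -n 2p;python3 - <<'E'
from tg import *
for i in range(2):
  c=cam('wrist')
  for o in accs(c,.0704,(.5,.75,.02,.27)): print('A box',o)
  for o in targets(c,140): print(o)
go([.612,.137,.33],167)
E
```

```text
tcp_pos: [0.5659, 0.1906, 0.0859]
wrist_force: [1.0, -0.3, 0.2]
tcp_pos: [0.546, 0.1407, 0.3134]
A box (array([0.5679, 0.1905]), 20.7, np.float64(70.2), 0.029, 94)
A box (array([0.5634, 0.082 ]), 21.0, np.float64(77.7), 0.027, 88)
(array([0.5774, 0.2117]), 34.9, np.float64(-107.2), 490)
(array([0.6744, 0.1956]), 35.4, np.float64(83.0), 203)
(array([0.5642, 0.08  ]), 35.6, np.float64(79.6), 189)
(array([0.6684, 0.0858]), 35.7, np.float64(111.7), 179)
A box (array([0.5679, 0.1904]), 20.7, np.float64(70.7), 0.029, 97)
A box (array([0.5635, 0.0822]), 21.0, np.float64(77.5), 0.027, 89)
(array([0.5772, 0.2114]), 35.3, np.float64(-107.5), 485)
(array([0.6746, 0.1952]), 35.6, np.float64(83.3), 212)
(array([0.5643, 0.08  ]), 35.7, np.float64(79.8), 194)
(array([0.6685, 0.0854]), 35.7, np.float64(111.4), 184)
shift [-11.6  65.2 -16.7] turn [-2.788, 0.353, 3.495] | yaw now 7.2 j6 1.55 tcp [0.5459 0.1402 0.3133] gap 0.0852 tilt [ 0.001 -0.    -1.   ] F [ 0.  -0.7 -0. ] t 39.85
```

```bash
python3 -m handwheel '[[0,10,-10,-0.15,1],[0,20,-16,-0.3,1],[0,20,-16,-0.45,1],[0,20,-16,-0.6,1],[0,20,-16,-0.75,1],[0,20,-16,-0.9,1],[0,20,-16,-1.05,1],[0,20,-16,-1.2,1]]'>/dev/null;python3 -m handwheel '[[0,0,0,-0.15,1],[0,0,0,-0.3,1],[0,0,0,-0.45,1],[0,0,0,-0.6,1],[0,0,0,-0.75,1],[0,0,0,-0.9,1],[0,0,0,-1.05,1],[0,0,0,-1.2,1]]'>/dev/null;python3 -m handwheel '[[0,0,0,-0.15,1],[0,0,0,-0.3,1],[0,0,0,-0.4,1],[0,0,0,-0.4,1],[0,0,0,-0.4,1]]'|sed -n 2p;python3 - <<'E'
from tg import *
for i in range(2):
  c=cam('wrist')
  for o in accs(c,.0704,(.5,.75,.02,.27)): print('A box',o)
  for o in targets(c,140): print(o)
cv2.imwrite('pics/w12.png',cv2.resize(c['color'],(800,600),interpolation=cv2.INTER_CUBIC))
for o in accs(cam('top'),.0704,(.5,.75,.02,.27)): print('A top',o)
go([.612,.137,.33],167)
E
```

```text
tcp_pos: [0.5662, 0.1445, 0.3282]
A box (array([0.5644, 0.0809]), 20.3, np.float64(80.3), 0.03, 74)
A box (array([0.5688, 0.1883]), 20.9, np.float64(74.2), 0.033, 52)tg.py:21: RuntimeWarning: Mean of empty slice.
  t=q[np.linalg.norm(q-ce,axis=1)>.040]; d=t.mean(0)-ce; d/=np.linalg.norm(d)
  ret = um.true_divide(
Traceback (most recent call last):
  File "tg.py", line 25, in targets
    h=cv2.convexHull((ins*1e3).astype(np.float32))[:,0]
      ~~~~~~~~~~~~~~~~~~~~~~~~~~~~~~~~~~~~~~~~~~~~^^^^^
TypeError: 'NoneType' object is not subscriptable
```

```bash
python3 - <<'E'
import re
s=open('tg.py').read()
s=s.replace("            t=q[np.linalg.norm(q-ce,axis=1)>.040]; d","            t=q[np.linalg.norm(q-ce,axis=1)>.040]\n            if len(t)<8: break\n            d").replace("        out.append((ce.round(4),round(float(np.sqrt(s","        if len(t)>7: out.append((ce.round(4),round(float(np.sqrt(s")
open('tg.py','w').write(s)
from tg import *
c=load('wrist')
for th in(120,135,150):
  for o in targets(c,th): print(th,o)
cv2.imwrite('pics/w12.png',cv2.resize(c['color'],(800,600),interpolation=cv2.INTER_CUBIC))
for o in accs(cam('top'),.0704,(.5,.75,.02,.27)): print('A top',o)
E
```

```text
120 (array([0.6552, 0.1005]), 35.8, np.float64(136.4), 6673)
120 (array([0.5696, 0.1889]), 35.2, np.float64(70.4), 103)
135 (array([0.5642, 0.0804]), 35.6, np.float64(79.6), 187)
135 (array([0.668 , 0.0849]), 35.4, np.float64(110.6), 194)
135 (array([0.6742, 0.1947]), 35.6, np.float64(83.0), 155)
150 (array([0.5641, 0.0806]), 35.3, np.float64(79.6), 171)
150 (array([0.6684, 0.0858]), 35.4, np.float64(111.3), 169)
150 (array([0.6744, 0.1952]), 35.4, np.float64(83.3), 132)
A top (array([0.5644, 0.1884]), 21.1, np.float64(69.4), 0.034, 21)
A top (array([0.561 , 0.0791]), 20.6, np.float64(77.6), 0.033, 24)
```

View pics/w12.png

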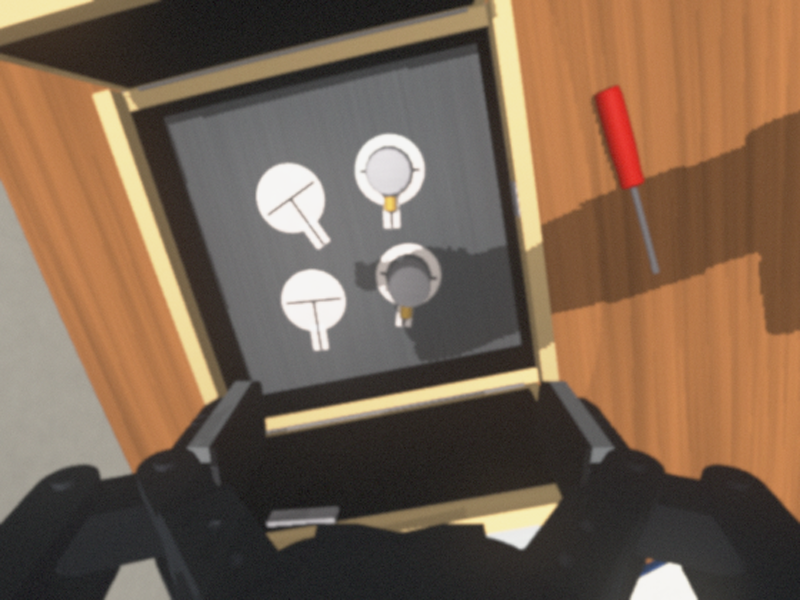

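The picture shows both accelerometers standing on their discs at (389,170) and (409,280), with the plugs along the marks. The flipped view agrees to within about 1–2 mm and 2°. The other two targets stay empty, and the mat now has no accelerometers on it.

```bash
python3 -c "
from h import *
P=cloud(load('top'));print('active leaf strip',np.median(P[(P[...,2]>.26)&(P[...,2]<.3)&(P[...,1]>.29)&(P[...,0]>.45)&(P[...,0]<.52)],axis=0))
print(workorder.hand_in())"
```

```text
active leaf strip [0.49007296 0.34086027 0.27341321]
the job is handed in; nothing more can be done
None
```

The job is done and handed in: both leaves stand open with the bolt withdrawn, and the two accelerometers on the mat are each on their own target, within about 2 mm of centre and 2° of the mark, with the screwdriver, tape and wax tin never touched.

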